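Finish the pinwheel layer of lens cartons and clamp it

ROBOT

A 6-joint arm with a two-finger parallel gripper is mounted at the origin on a cart in front of the work surface, level with it; the furniture and walls round the work are solid. World frame = base frame: x ahead of the robot, y to its left, z up, the work surface at z = 0. Lengths are in mm, angles in rad, forces in N, time in s.
With the tool pointing down it reaches from about 400 to 925 mm from the base axis. Payload 12.5 kg.
Tool frame: the origin (TCP) lies on the centre line of the jaws, within the pads' length; the fingertips stand 8 mm ahead of it and the grasp point (between the pads) lies 11 mm behind it; z points along the fingers, x is the direction in which the jaws open and shut, and the axes are right-handed (so a half turn about z gives the same grasp; the last joint's range is limited). The gripper opens to 95 mm and grips with 3 to 60 N. Pads are 20 mm wide; open, the fingers measure 119 mm over their backs; the gripper's body (75 mm by 180 mm) begins 59 mm behind the grasp point.
Start: joints at [-1.218, 0.491, 1.559, -0, 1.092, -0.106], TCP at [276.819, -560.372, 222.661] pointing down, gripper open.
Joint ranges: [-3.1, 3.1], [-0.84, 2.19], [0.05, 2.79], [-1.13, 4.28], [0.06, 2.93], [-2.69, 2.69]. Speed limits (rad/s): [2.22, 2.22, 2.79, 3.14, 3.14, 3.14].

INTERFACE

Orientations are given as [roll, pitch, yaw] about the fixed x, y, z axes, in that order (R = Rz(yaw) Ry(pitch) Rx(roll)).
In Python, from cell import env gives the robot as it stands. The module is installed in compiled form; this text tells all that it offers.
- The arm moves only by the tool send_rows, never from a script. Its argument "moves" is a list that holds one entry, the list of rows, each a list of 6 numbers: the shift along the tool's x, y, z as a fraction of full scale, then the turn, a rotation vector about the tool's x, y, z as a fraction of full scale. A call has 1 to 12 rows; each row is the pose to reach, as a shift and turn from the pose commanded when the call began, along the tool's axes at that moment; what a row does not reach only later rows make up. Full scale, the value 1, is 0.3 m for a shift and 90 degrees for a turn. A row lasts 1/12 s, in which the tool goes at most 41.7 mm and 7.16 degrees, less where a joint would pass 70% of its speed; a pose out of reach is approached as far as the arm can. A call with a number of a shift or a turn outside -1 to 1 is refused whole. A call with a gripper value outside its range is refused whole. "grip" is the gripper's target within -1 to 1 (shut at 1, half-way at 0, fully open at -1), set as the call begins (left out, the last holds). The fingers move at their own pace and stop on an object; the grip force is fixed at half the most. Time passes only in rows, so rows that repeat a pose let the fingers close. It gives the time, the measured TCP pose, the force and the opening at its end, in the units of the state.
- env.state(): the state, without advancing time (a new reading comes with each control period).
- env.read_camera(name): name is "scene" or "side" or "wrist"; returns a dict with "image" (400x640x3 uint8, red, green, blue), "mtx" (3x3 intrinsics, pixels), "T" (4x4, takes a point from camera to world coordinates); the wrist camera has in their place "mount" (4x4, takes a point from camera to tool coordinates, whose origin is the TCP and whose axes are the tool frame's). Camera axes: x right, y up, looking along -z (the intrinsics and any distortion apply to the point x, -y, -z); pixel columns grow to the right and rows downward; lengths in mm; the calibration is good to about 2 mm. A picture is of the moment at which its call begins: read the wrist's pose just before it. There is no depth.
- env.job_done(): hands the job in, once; it reports no verdict.
Trained networks look in the newest picture that a camera, given by its name, has taken for a name from the list of things; names that differ only in an ending like _2 or _b are one class to them, and where a whole thing is asked for, a point or a joint stands for the part that bears it (a point fixed in the world has none). Each returns a list of dicts, best first, with "confidence" (0 to 1); they miss things now and then, are a little off and sometimes report something else, mostly with a low value. They report only what shows in the picture. A call takes as long as a camera call. They do not tell look-alikes from the thing itself.
- env.look_for(camera, thing): "xy" ([column, row] in pixels, amid what is visible of it).
- env.outline_of(camera, thing): "region" (400x640 bool, what is visible of it) and "xy" ([column, row] in pixels, amid what is visible of it).
The state is a dict: "t": time; "joints": joint angles; "qvel": joint speeds; "tau": joint torques, N m; "eef_pos": TCP position; "tcp_rot": TCP orientation; "ft_force": force on the tool from outside, world axes, zero at the start; "moment": the same for the moment, N m; "opening": opening from 0.0 (shut) to 1.0 (fully open).
Only numpy, scipy, OpenCV 4.12 (cv2) and the standard library are available. Lean on these libraries where they do the work, as an engineer would, in place of code of your own. Each camera call takes 0.05 s, during which the arm holds its last target. There are 200 camera calls.

TASK

Finish the layer of lens cartons on the small pallet: take the two cartons from the sloping rack and lay them flat in the two empty places, so that the four make a pinwheel, each carton's end against the side of the next around a square gap in the middle. Then clamp the layer for transport by turning the pallet's knob clockwise from its single-pip mark to the click stop at the double pip. Leave the other things on the bench where they are.

Things in the scene. Friction and masses are not known exactly. Their poses are not given: they have to be found in the camera images.
- pallet: Small wooden pallet (plank deck on three runners) that stays put, 286 mm (its x) by 216 mm (its y). Origin on the bench under the centre of the carton layer; x points away from the robot at yaw 0, y left, z up; deck top at z = 35 mm. Four cartons fill the square x, y = -95..95 mm around a 70x70 mm gap in the middle.
- deck_centre (a point): On the deck, 35 mm above the pallet's origin. Round it stand aluminium fences, 10 mm high and leaning 30 degrees outwards; feet at x = +97 mm (far) and y = +-97.5 mm (sides). On the near side a sliding clamp bar, 10 mm high, 12 mm thick, inner face at x = -104 mm open, -97 mm clamped. The clamp knob stands outside the bar at x = -138.5, y = 0.
- place_near (a point): On the deck, centre of the underside of the carton that belongs on the near side, beside the clamp bar (empty at the start): pallet frame (-65, -30, 35) mm; the carton's long side lies along the pallet's y. Axes as the pallet's.
- place_right (a point): On the deck, centre of the underside of the carton that belongs on the right side (empty at the start): pallet frame (30, -65, 35) mm; the carton's long side lies along the pallet's x. Axes as the pallet's.
- place_left (a point): The same for the left carton, already there: pallet frame (-30, 65, 35) mm, long side along the pallet's x.
- place_far (a point): The same for the far carton, already there: pallet frame (65, 30, 35) mm, long side along the pallet's y.
- carton_left: Lens carton, white with a printed band, 60 mm (its x) x 130 mm (its y) x 35 mm (its z), 0.18 kg; origin at the centre of its underside. Already lying in the left place of the layer.
- carton_far: Equal carton, already lying in the far place of the layer.
- carton_1: Equal carton (60 x 130 x 35 mm, origin at the centre of its underside) lying in the left lane of the rack, its long side (y) down the slope, so its z axis leans 30 degrees towards the robot.
- carton_2: Equal carton lying in the right lane of the rack in the same way.
- rack: Sheet-steel pick rack that stays put; its plate (196 mm wide, 148 mm long) falls at 30 degrees towards the robot. Origin on the bench, 55 mm under the plate's top; x points up the slope, away from the robot at yaw 0. Two lanes at y = +50 and -50 mm between 4 mm high rails; a 12 mm lip holds the cartons at the lower end; 40 mm free between the cartons.
- knob_grip (a point): On the knob's vertical axis, 85 mm above the bench, 2 mm under the top of its grip bar (44 mm long, 14 mm wide, 61 to 87 mm above the bench; under the bar lies a round flange of 42 mm diameter, top at 62 mm). At knob angle q the white-marked end of the bar points, in the pallet frame, along (-cos(0.6-q), -sin(0.6-q)).
- knob (a joint): Clamp knob of the pallet, turns clockwise seen from above; its cam drives the clamp bar. 0 = click stop at the single pip, clamp open (start); 1.2 rad (about 70 degrees) = click stop at the double pip, clamped.
- clamp_bar (a joint): Travel of the clamp bar towards the cartons: 0 open, 0.007 m clamped.
- marker_a: Bystander: white felt marker lying on the bench, 135 mm long, 17 mm thick; origin under its middle.
- tape_measure: Bystander: pocket tape measure standing on the bench, 36x80x60 mm; origin under its middle.
- tape_masking: Bystander: roll of masking tape lying flat, 94 mm across, 25 mm high; origin under its middle.
- box_flints: Bystander: small red carton, 46x60x30 mm, not part of the layer; origin under its middle.
- scissors: Bystander: scissors lying on the bench, 199 mm long; origin under its middle.
- spring_clamp: Bystander: spring clamp lying on the bench, 166 mm long; origin under its middle.
There are look-alikes about, which are no part of the job. Leave any black look-alike of the carton_far alone.

How it is judged:
By the outcome, as a careful person would: the job done as asked, in the order asked, and still so for the second after the job is handed in, with the robot touching nothing.
It also fails if it takes over 64 s, if anything falls off the work surface, if the arm or the gripper's body presses on something with over 40 N, if the wrist force passes 120 N, or if a joint passes its speed limit or range.

## Working session

There is one attempt and no reset: what is moved stays moved. The work goes in short steps, Python scripts to look and compute and a tool call to move; the robot and the scene stay as the last step left them, time stands still between calls to the robot, and variables do not carry over. Pictures are saved under pics/ and viewed, about 8 in all and at most 12, crops included, and the job is handed in when it is done.

Besides the shell and the picture viewer there is one more tool, called after "Request:" as name(argument=value, ...) on one line, values as JSON. send_rows: Moves the arm, as the interface text tells. Its arguments: {"type":"object","properties":{"moves":{"type":"array","items":{"type":"array","items":{"type":"array","items":{"type":"number"}}}},"grip":{"type":"number"}},"required":["moves"]}

```bash
mkdir -p pics; python3 - <<'E'
from cell import env
import cv2,numpy as np
ims=[]
s=env.state();print({k:np.round(v,3) for k,v in s.items()})
for c in["scene","side"]:
    r=env.read_camera(c);ims.append(r["image"]);print(c,np.round(r["mtx"],1).tolist(),np.round(r["T"],3).tolist(),[k for k in r])
    cv2.imwrite(f"pics/{c}0.png",r["image"][...,::-1])
    for n in["pallet","carton_1","rack","knob_grip","clamp_bar"]:
        print(n,[(np.round(d["xy"]).tolist(),round(d["confidence"],2)) for d in env.look_for(c,n)])
E
```

```text
{'t': np.float64(0.0), 'joints': array([-1.218,  0.492,  1.559, -0.   ,  1.092, -0.106]), 'qvel': array([-0.001, -0.   , -0.001,  0.002,  0.001, -0.001]), 'tau': array([ 1.0000e-03, -6.1264e+01, -2.5818e+01,  6.9000e-02,  4.8000e-02,
       -0.0000e+00]), 'eef_pos': array([ 276.744, -560.135,  222.081]), 'tcp_rot': array([-3.142e+00,  1.000e-03, -1.112e+00]), 'ft_force': array([ 0.138, -0.866,  1.1  ]), 'moment': array([0.006, 0.009, 0.014]), 'opening': np.float64(1.0)}
scene [[410.1, 0.0, 319.4], [0.0, 410.1, 195.4], [0.0, 0.0, 1.0]] [[-0.459, 0.544, -0.703, -537.721], [-0.889, -0.276, 0.366, 420.751], [0.005, 0.792, 0.61, 989.358], [0.0, 0.0, 0.0, 1.0]] ['image', 'mtx', 'T']
pallet [([365.0, 195.0], 0.98)]
carton_1 [([226.0, 216.0], 0.85)]
rack [([239.0, 213.0], 0.79)]
knob_grip []
clamp_bar []
side [[379.8, 0.0, 316.7], [0.0, 379.8, 195.0], [0.0, 0.0, 1.0]] [[0.976, 0.129, -0.173, 239.077], [-0.216, 0.623, -0.752, -1173.849], [0.011, 0.772, 0.636, 1009.015], [0.0, 0.0, 0.0, 1.0]] ['image', 'mtx', 'T']
pallet []
carton_1 [([318.0, 154.0], 0.86), ([323.0, 171.0], 0.65)]
rack [([337.0, 175.0], 0.61)]
knob_grip [([322.0, 232.0], 0.58), ([343.0, 237.0], 0.54)]
clamp_bar [([321.0, 232.0], 0.67), ([341.0, 239.0], 0.58)]
```

View pics/scene0.png

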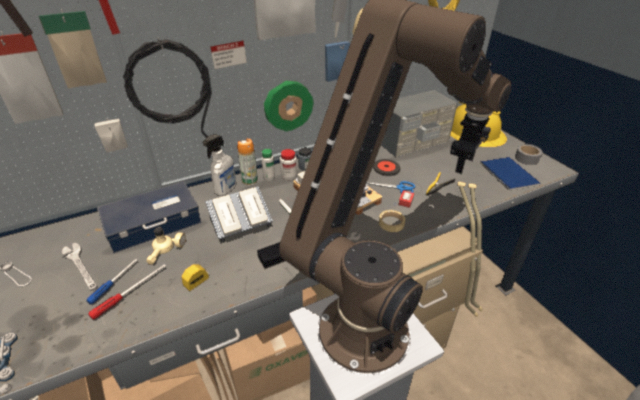

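View pics/side0.png

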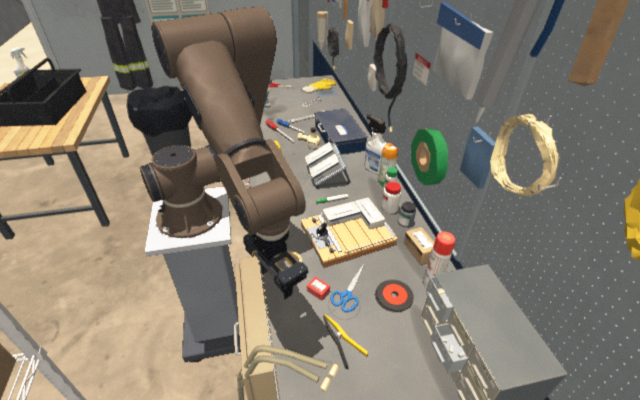

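Scene view: rack with two white cartons at about (239,213), pallet mostly hidden behind the arm. Side view: rack at (325,165), pallet at (350,232), with the knob at its near-left (322,232).

```bash
cat > h.py <<'E'
from cell import env
import cv2,numpy as np
from scipy.spatial.transform import Rotation as R
def state():
    s=env.state();T=np.eye(4);T[:3,:3]=R.from_euler('xyz',s["tcp_rot"]).as_matrix();T[:3,3]=s["eef_pos"];return s,T
def cam(n,save=None):
    s,T=state();r=env.read_camera(n)
    if n=="wrist": r["T"]=T@r["mount"]
    if save: cv2.imwrite(f"pics/{save}.png",r["image"][...,::-1])
    return r
def onplane(r,px,z):
    u,v=np.atleast_2d(px).astype(float).T;K=r["mtx"]
    d=np.c_[(u-K[0,2])/K[0,0],-(v-K[1,2])/K[1,1],-np.ones_like(u)]@r["T"][:3,:3].T
    o=r["T"][:3,3];return o+d*((z-o[2])/d[:,2])[:,None]
def proj(r,P):
    p=(np.atleast_2d(P)-r["T"][:3,3])@r["T"][:3,:3];K=r["mtx"]
    return np.c_[K[0,2]+K[0,0]*p[:,0]/-p[:,2],K[1,2]-K[1,1]*p[:,1]/-p[:,2]]
def Rdown(yaw,tilt=None):  # tool x along world yaw, z down
    return np.array([[np.cos(yaw),np.sin(yaw),0],[np.sin(yaw),-np.cos(yaw),0],[0,0,-1.]])
def go(P,Rm,tag=""):
    s,T=state();d=T[:3,:3].T@(np.array(P)-T[:3,3]);w=R.from_matrix(T[:3,:3].T@Rm).as_rotvec()
    n=max(np.abs(np.linalg.norm(d))/41.7,np.degrees(np.linalg.norm(w))/7.16)
    print(tag,"row",np.round(np.r_[d/300,w/(np.pi/2)],4).tolist(),"rows>=",round(n,1),"t",round(float(s["t"]),2))
E
python3 - <<'E'
from h import *
sc=cam("scene");sd=cam("side")
for n,z in(("pallet",45),("carton_1",75),("rack",60)):
    for c,r in(("scene",sc),("side",sd)):
        for d in env.look_for(c,n): print(n,c,np.round(onplane(r,d["xy"],z)[0],0),round(d["confidence"],2))
print(onplane(sd,[348,232],40),onplane(sd,[322,228],85))
# target view pose above both
go([500,-20,450],Rdown(np.pi/2))
print(env.read_camera("wrist")["mount"].round(3).tolist(),env.read_camera("wrist")["mtx"].round(1).tolist())
E
```

```text
pallet scene [ 467. -306.   45.] 0.64
pallet side [ 550. -283.   45.] 0.94
pallet side [596.  90.  45.] 0.39
carton_1 scene [553. 116.  75.] 0.98
carton_1 side [565.  99.  75.] 0.63
rack scene [559. 165.  60.] 0.68
rack side [619.  68.  60.] 0.78
[[ 567.44499399 -255.08442435   40.        ]] [[ 469.42687145 -260.50947756   85.        ]]
 row [-1.2854, -1.4647, -0.758, 0.0001, 0.0, -1.7079] rows>= 21.5 t 1.0
[[1.0, -0.001, 0.0, 0.09], [-0.001, -0.957, -0.289, -82.14], [0.0, 0.289, -0.957, -162.329], [0.0, 0.0, 0.0, 1.0]] [[283.2, 0.0, 316.3], [0.0, 283.2, 198.6], [0.0, 0.0, 1.0]]
```

```bash
python3 - <<'E'
from h import *
go([440,-318,300],Rdown(-np.pi/2))
E
```

```text
row [-0.4835, -0.8455, -0.2579, -0.0, -0.0001, 0.2921] rows>= 7.2 t 1.1
```

Request:
send_rows(moves=[[[-0.4835,-0.8455,-0.258,0,0,0.292],[-0.4835,-0.8455,-0.258,0,0,0.292],[-0.4835,-0.8455,-0.258,0,0,0.292],[-0.4835,-0.8455,-0.258,0,0,0.292],[-0.4835,-0.8455,-0.258,0,0,0.292],[-0.4835,-0.8455,-0.258,0,0,0.292],[-0.4835,-0.8455,-0.258,0,0,0.292],[-0.4835,-0.8455,-0.258,0,0,0.292],[-0.4835,-0.8455,-0.258,0,0,0.292]]])

```text
t: 1.85
eef_pos: [441.6, -315.8, 301.2]
tcp_rot: [-3.14, -0.001, -1.567]
ft_force: [0.2, -0.8, 1.1]
opening: 1.001
```

Request:
send_rows(moves=[[[-0.81,-0.533,-0.167,0,0,0],[-0.81,-0.533,-0.167,0,0,0],[-0.81,-0.533,-0.167,0,0,0],[-0.81,-0.533,-0.167,0,0,0],[-0.81,-0.533,-0.167,0,0,0],[-0.81,-0.533,-0.167,0,0,0],[-0.81,-0.533,-0.167,0,0,0],[-0.81,-0.533,-0.167,0,0,0],[-0.81,-0.533,-0.167,0,0,0],[-0.81,-0.533,-0.167,0,0,0]]])

```text
t: 2.68
eef_pos: [599.6, -76.0, 349.3]
tcp_rot: [3.14, -0.0, -1.571]
ft_force: [0.1, -0.4, 0.4]
opening: 1.001
```

```bash
python3 - <<'E'
from h import *
s,T=state();print(s["t"],T.round(2).tolist())
r=cam("wrist","w1")
for n,z in(("pallet",35),("carton_1",75),("rack",55),("knob_grip",87)):
    for d in env.look_for("wrist",n): print(n,np.round(d["xy"]),np.round(onplane(r,d["xy"],z)[0],0),round(d["confidence"],2))
E
```

```text
2.6833 [[0.0, -1.0, -0.0, 599.55], [-1.0, -0.0, -0.0, -75.97], [0.0, 0.0, -1.0, 349.34], [0.0, 0.0, 0.0, 1.0]]
pallet [429. 182.] [ 569. -271.   35.] 0.77
carton_1 [139. 183.] [575. 205.  75.] 0.89
rack [178. 145.] [633. 145.  55.] 0.57
knob_grip [420. 236.] [ 490. -245.   87.] 0.7
```

View pics/w1.png

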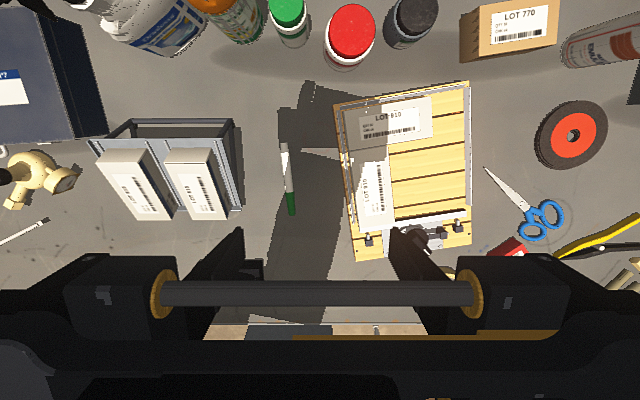

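Wrist view: rack with two cartons at (135,185) and (195,185). Pallet around (410,170) with its left and far cartons (375,190), (390,125), and the clamp bar and knob near (420,236). I'll take closer looks.

Request:
send_rows(moves=[[[0.64,0.3,0.36,0,0,0],[0.64,0.3,0.36,0,0,0],[0.64,0.3,0.36,0,0,0],[0.64,0.3,0.36,0,0,0],[0.64,0.3,0.36,0,0,0],[0.64,0.3,0.36,0,0,0],[0.64,0.3,0.36,0,0,0],[0.64,0.3,0.36,0,0,0],[0.64,0.3,0.36,0,0,0]]])

```text
t: 3.68
eef_pos: [509.9, -267.2, 242.7]
tcp_rot: [-3.141, -0.0, -1.572]
ft_force: [0.2, 0.2, -0.3]
opening: 1.0
```

```bash
python3 - <<'E'
from h import *
import pickle
s,T=state();print(s["t"],s["eef_pos"])
r=cam("wrist","w2");pickle.dump(r,open("pal.pkl","wb"))
im=r["image"][20:290,170:510,::-1];cv2.imwrite("pics/w2c.png",cv2.resize(im,None,fx=2.2,fy=2.2,interpolation=cv2.INTER_CUBIC))
E
```

```text
3.6833 [ 509.92968689 -267.16785034  242.65860716]
```

View pics/w2c.png

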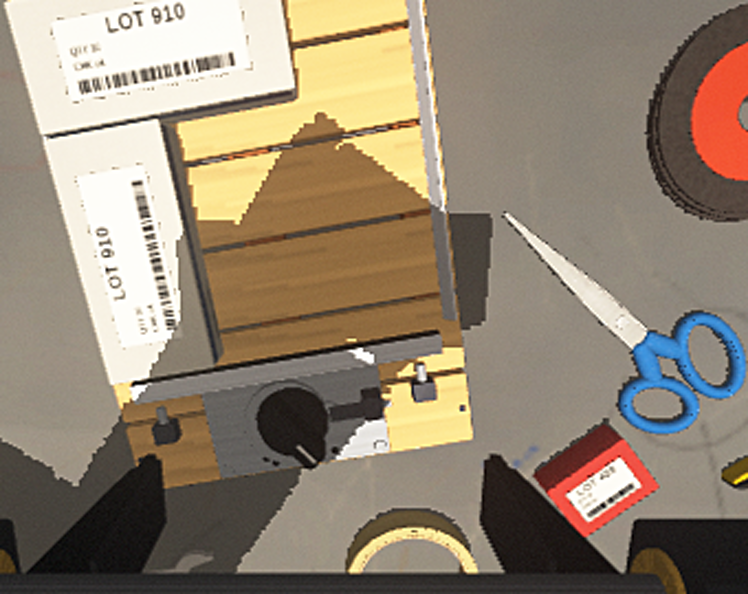

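```bash
python3 - <<'E'
from h import *
import pickle
from scipy.optimize import least_squares
r=pickle.load(open("pal.pkl","rb"))
P=np.array([[35,-35,70],[35,95,70],[-95,95,70],[-95,35,70],[-138.5,0,87]])
c=np.array([[295,92],[45,136],[110,384],[213,364],[292,420]]);px=np.c_[170+c[:,0]/2.2,20+c[:,1]/2.2]
def W(p,Q): return np.asarray(Q,float)@R.from_euler('z',p[2]).as_matrix().T+[p[0],p[1],0]
f=lambda p:(proj(r,W(p,P))-px)[:4].ravel()
s=least_squares(f,[565,-265,0.15],x_scale=[1,1,.01]);print(s.x,(proj(r,W(s.x,P))-px).round(1).tolist())
k=2.2
im=cv2.resize(r["image"][20:290,170:510,::-1],None,fx=k,fy=k,interpolation=cv2.INTER_CUBIC)
def L(pts,col):
    q=((proj(r,W(s.x,pts))-[170,20])*k).astype(int);cv2.polylines(im,[q.reshape(-1,1,2)],False,col,1)
for x0,x1,y0,y1 in((-95,35,35,95),(35,95,-35,95),(-95,-35,-95,35),(-35,95,-95,-35)):
    for z,col in((35,(0,160,0)),(70,(0,0,255))): L([[x0,y0,z],[x1,y0,z],[x1,y1,z],[x0,y1,z],[x0,y0,z]],col)
L([[-104,-97,45],[-104,97,45]],(255,0,255));L([[97,-97.5,35],[-97,-97.5,35]],(255,0,0))
d=np.array([np.cos(.6),np.sin(.6),0])*22;o=np.array([-138.5,0,87]);L([o-d,o+d],(255,255,0))
a=np.linspace(0,6.28,30);L(np.c_[-138.5+21*np.cos(a),21*np.sin(a),0*a+62],(255,255,0))
cv2.imwrite("pics/w2o.png",im)
go([400,95,290],Rdown(-np.pi/2))
E
```

```text
[ 6.05820598e+02 -2.26588071e+02  1.62121112e-01] [[1.4, -0.8], [-1.5, 0.2], [-0.4, -0.3], [0.5, 1.2], [-1.6, 9.3]]
 row [-1.2056, 0.3671, -0.1582, -0.0007, -0.0003, 0.0001] rows>= 9.1 t 3.73
```

View pics/w2o.png

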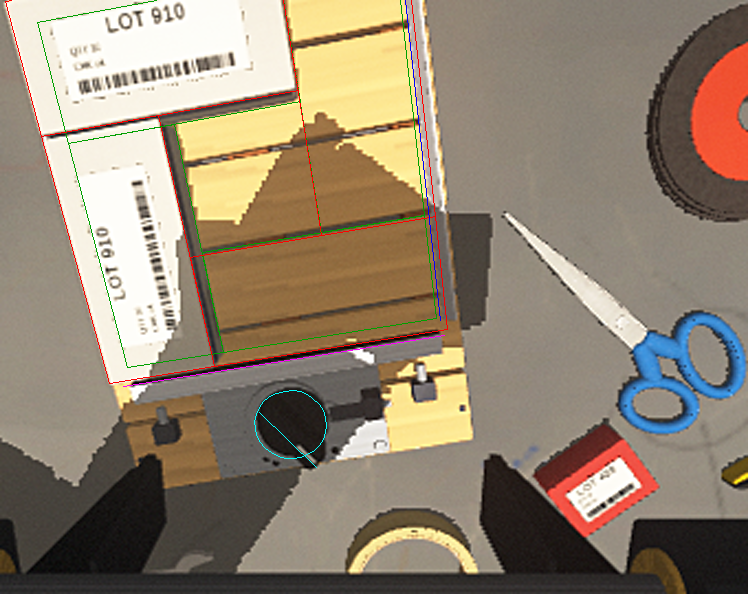

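Overlay fits well: cartons, fence, bar inner face and knob with its white end all line up. Pallet is at about (606,-227), yaw 0.162. Now the rack.

Request:
send_rows(moves=[[[-0.7,0.02,-0.03,0,0,0],[-0.7,0.02,-0.03,0,0,0],[-0.7,0.02,-0.03,0,0,0],[-0.7,0.02,-0.03,0,0,0],[-0.7,0.02,-0.03,0,0,0]]])

```text
t: 4.15
eef_pos: [503.7, -56.1, 252.0]
tcp_rot: [-3.14, -0.0, -1.569]
ft_force: [0.8, 0.4, -0.2]
opening: 0.998
```

Request:
send_rows(moves=[[[-0.7,0.02,-0.03,0,0,0],[-0.7,0.02,-0.03,0,0,0],[-0.7,0.02,-0.03,0,0,0],[-0.7,0.02,-0.03,0,0,0],[-0.7,0.02,-0.03,0,0,0],[-0.7,0.02,-0.03,0,0,0],[-0.7,0.02,-0.03,0,0,0]]])

```text
t: 4.73
eef_pos: [497.3, 154.1, 260.7]
tcp_rot: [-3.14, 0.0, -1.565]
ft_force: [-0.3, -0.7, -0.2]
opening: 1.002
```

```bash
python3 - <<'E'
from h import *
import pickle
s,T=state();print(s["t"],s["eef_pos"])
r=cam("wrist");pickle.dump(r,open("rack.pkl","wb"))
for d in env.look_for("wrist","carton_1"):print(d["xy"],d["confidence"])
im=r["image"][20:290,170:510,::-1];cv2.imwrite("pics/w3c.png",cv2.resize(im,None,fx=2.2,fy=2.2,interpolation=cv2.INTER_CUBIC))
E
```

```text
4.7333 [497.32500987 154.10453019 260.7462687 ]
[356.2, 114.5] 0.95
[274.0, 116.1] 0.85
```

View pics/w3c.png

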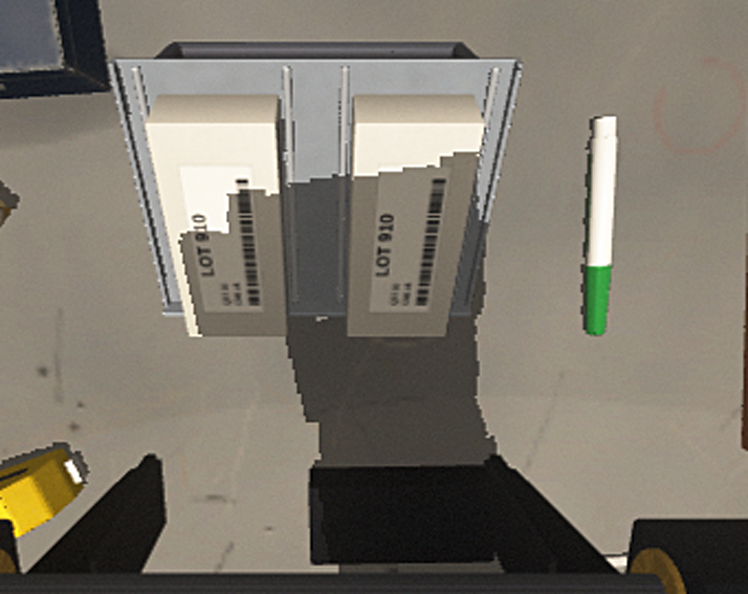

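```bash
cat >> h.py <<'E'
PAL=np.array([605.8,-226.6,0.162])
def W(p,Q): return np.asarray(Q,float)@R.from_euler('z',p[2]).as_matrix().T+[p[0],p[1],0]
c3,s3=np.cos(np.pi/6),.5
def slope(Q):  # (s along slope, y, h normal) -> rack frame
    Q=np.asarray(Q,float);return np.c_[Q[:,0]*c3-Q[:,2]*s3,Q[:,1],55+Q[:,0]*s3+Q[:,2]*c3]
E
python3 - <<'E'
from h import *
import pickle
from scipy.optimize import least_squares
r=pickle.load(open("rack.pkl","rb"))
c=np.array([[150,122],[280,124],[188,336],[286,336],[354,122],[481,123],[347,335],[446,335],[115,62],[520,62]]);px=np.c_[170+c[:,0]/2.2,20+c[:,1]/2.2]
def Q(p):
    l=p[3];q=[]
    for y,e in((50+p[4],0),(-50+p[5],0)): q+=[[l+65,y+30,35],[l+65,y-30,35],[l-65,y+30,35],[l-65,y-30,35]]
    return W(p,slope(q+[[74,98,0],[74,-98,0]]))
f=lambda p:np.r_[(proj(r,Q(p))-px).ravel()*np.repeat([1]*8+[.5]*2,2), p[4:6]/3]
s=least_squares(f,[590,155,0,-7,0,0],x_scale=[1,1,.01,1,1,1]);p=s.x
print(p.round(3),(proj(r,Q(p))-px).round(1).tolist())
Rz=R.from_euler('z',p[2]).as_matrix()
Rt=Rz@np.array([[0,-c3,s3],[-1,0,0],[0,-s3,-c3]])
for nm,y,off in(("L",50+p[4],10),("R",-50+p[5],-10)):
    for h in(92,22):
        P=W(p,slope([[p[3]+off,y,h]]))[0];print(nm,h,P.round(1));go(P,Rt)
np.save("rackp.npy",p)
E
```

```text
[ 5.81897e+02  1.57137e+02  5.00000e-03 -5.65300e+00 -2.44200e+00
  3.16200e+00] [[-1.3, 0.1], [-0.7, -0.7], [1.1, 0.0], [1.3, 0.1], [-0.2, 0.2], [1.8, -0.1], [-0.7, 0.6], [-1.0, 0.7], [-1.2, -1.0], [0.9, -0.6]]
L 92 [539.4 204.5 136.8]
 row [-0.1767, -0.1392, 0.412, 0.3329, -0.0006, -0.0017] rows>= 4.2 t 4.83
L 22 [574.4 204.7  76.2]
 row [-0.177, -0.2557, 0.6142, 0.3329, -0.0006, -0.0017] rows>= 5.0 t 4.83
R 92 [522.6 110.  126.8]
 row [0.1381, -0.0823, 0.4454, 0.3329, -0.0006, -0.0017] rows>= 4.2 t 4.83
R 22 [557.6 110.2  66.2]
 row [0.1378, -0.1988, 0.6475, 0.3329, -0.0006, -0.0017] rows>= 5.0 t 4.83
```

Request:
send_rows(moves=[[[0.138,-0.082,0.445,0.333,0,0],[0.138,-0.082,0.445,0.333,0,0],[0.138,-0.082,0.445,0.333,0,0],[0.138,-0.082,0.445,0.333,0,0],[0.138,-0.082,0.445,0.333,0,0],[0.138,-0.082,0.445,0.333,0,0],[0.138,-0.082,0.445,0.333,0,0]]])

```text
t: 5.42
eef_pos: [527.5, 99.8, 136.0]
tcp_rot: [-2.664, -0.035, -1.594]
ft_force: [0.7, -0.5, 0.3]
opening: 0.998
```

```bash
python3 - <<'E'
from h import *
p=np.load("rackp.npy");Rt=R.from_euler('z',p[2]).as_matrix()@np.array([[0,-c3,s3],[-1,0,0],[0,-s3,-c3]])
s,T=state();print(s["eef_pos"],s["joints"].round(2))
go(W(p,slope([[p[3]-10,-50+p[5],22]]))[0],Rt)
r=cam("wrist","w4")
im=r["image"][20:320,150:490,::-1];k=1.8;im=cv2.resize(im,None,fx=k,fy=k)
for yc in(50+p[4],-50+p[5]):
    for h,col in((35,(0,0,255)),(0,(0,160,0))):
        l=p[3];q=proj(r,W(p,slope([[l+65,yc+30,h],[l+65,yc-30,h],[l-65,yc-30,h],[l-65,yc+30,h]])))
        cv2.polylines(im,[((q-[150,20])*k).astype(int).reshape(-1,1,2)],True,col,1)
cv2.imwrite("pics/w4o.png",im)
E
```

```text
[527.54829831  99.76878763 135.96930484] [ 0.11  0.4   2.16 -0.7   0.14  2.37]
 row [-0.0453, 0.0181, 0.2508, 0.0297, -0.0283, -0.005] rows>= 1.8 t 5.42
```

View pics/w4o.png

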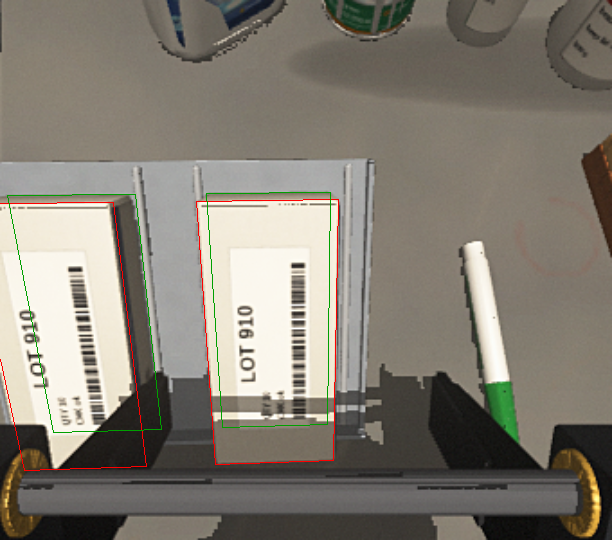

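Overlay matches the right carton closely. Joint 5 is near its singularity with the full 30° tilt, so I'll grip with a 15° tilt instead; the pads slide about the jaw axis, so they stay flat on the carton's sides.

```bash
cat >> h.py <<'E'
RX=lambda d:R.from_euler('x',d,degrees=True).as_matrix()
def rackpose(which,off,h,tilt=15):
    p=np.load("rackp.npy");y=50+p[4] if which=="L" else -50+p[5]
    return W(p,slope([[p[3]+off,y,h]]))[0],Rdown(-np.pi/2+p[2])@RX(tilt)
E
python3 - <<'E'
from h import *
for h in(92,24): go(*rackpose("R",-10,h),h)
E
```

```text
92 row [-0.0349, 0.0283, 0.0181, -0.1383, -0.0276, -0.0082] rows>= 1.8 t 5.47
24 row [-0.045, 0.0182, 0.2443, -0.1383, -0.0276, -0.0082] rows>= 1.8 t 5.47
```

Request:
send_rows(moves=[[[-0.035,0.028,0.018,-0.138,-0.028,-0.008],[-0.035,0.028,0.018,-0.138,-0.028,-0.008],[-0.035,0.028,0.018,-0.138,-0.028,-0.008],[-0.035,0.028,0.018,-0.138,-0.028,-0.008],[-0.035,0.028,0.018,-0.138,-0.028,-0.008],[-0.035,0.028,0.018,-0.138,-0.028,-0.008]]])

```text
t: 5.97
eef_pos: [523.4, 110.8, 127.9]
tcp_rot: [-2.88, 0.001, -1.567]
ft_force: [-1.3, 0.1, -0.6]
opening: 1.005
```

```bash
python3 - <<'E'
from h import *
print(state()[0]["joints"].round(3))
for h in(92,24): go(*rackpose("R",-10,h),h)
E
```

```text
[ 0.096  0.425  2.045 -0.057  0.412  1.712]
92 row [0.0026, 0.0038, 0.0026, 0.0003, 0.0006, -0.0003] rows>= 0.0 t 5.97
24 row [0.0028, -0.055, 0.2215, 0.0003, 0.0006, -0.0003] rows>= 1.6 t 5.97
```

Request:
send_rows(moves=[[[0.003,-0.014,0.056,0,0,0],[0.003,-0.028,0.11,0,0,0],[0.003,-0.042,0.165,0,0,0],[0.003,-0.055,0.221,0,0,0],[0.003,-0.055,0.221,0,0,0]]])

```text
t: 6.38
eef_pos: [555.9, 110.4, 65.7]
tcp_rot: [-2.883, 0.0, -1.566]
ft_force: [-1.2, -0.6, -0.8]
opening: 1.0
```

Request:
send_rows(moves=[[[0,0,0,0,0,0],[0,0,0,0,0,0],[0,0,0,0,0,0],[0,0,0,0,0,0],[0,0,0,0,0,0],[0,0,0,0,0,0]]], grip=1)

```text
t: 6.88
eef_pos: [556.1, 111.0, 68.3]
tcp_rot: [-2.881, 0.001, -1.565]
ft_force: [0.1, -1.9, 1.1]
opening: 0.634
```

```bash
python3 - <<'E'
from h import *
print(state()[0]["joints"].round(3))
go(*rackpose("R",-10,24),24)
E
```

```text
[ 0.09   0.561  2.015 -0.069  0.306  1.719]
24 row [0.0028, -0.0012, 0.0016, 0.0006, 0.0008, 0.0007] rows>= 0.0 t 6.88
```

Request:
send_rows(moves=[[[0,0.016,-0.058,0,0,0],[0,0.035,-0.13,0,0,0],[0,0.056,-0.21,0,0,0],[0,0.078,-0.29,0,0,0],[0,0.078,-0.29,0,0,0]]])

```text
t: 7.3
eef_pos: [510.2, 110.9, 149.0]
tcp_rot: [-2.878, 0.001, -1.564]
ft_force: [0.5, 0.3, -1.4]
opening: 0.627
```

```bash
cat >> h.py <<'E'
def place(px,py,z,yaw,tilt): return W(PAL,[[px,py,z]])[0],Rdown(PAL[2]+yaw)@RX(tilt)
E
python3 - <<'E'
from h import *
s=state()[0];print(s["joints"].round(3),s["opening"])
P,Rm=place(20,-67,180,-np.pi/2,-15);print(P)
go((P+s["eef_pos"])/2+[0,0,20],Rdown(-np.pi/2)@RX(0));go(P,Rm)
E
```

```text
[ 0.099  0.374  2.056 -0.053  0.45   1.708] 0.6265148401349074
[ 636.34472032 -289.49690025  180.        ]
 row [0.6685, -0.2299, -0.0614, -0.1677, 0.0013, 0.0039] rows>= 5.1 t 7.3
 row [1.3371, -0.4251, 0.006, -0.3338, 0.0007, -0.1003] rows>= 10.1 t 7.3
```

Request:
send_rows(moves=[[[0.1,-0.05,-0.06,-0.05,0,0],[0.2,-0.08,-0.06,-0.1,0,0],[0.33,-0.12,-0.06,-0.168,0,0],[0.45,-0.16,-0.06,-0.168,0,0],[0.57,-0.2,-0.06,-0.168,0,0],[0.6685,-0.23,-0.061,-0.168,0,0.004]]])

```text
t: 7.8
eef_pos: [575.2, -92.3, 180.2]
tcp_rot: [3.137, 0.002, -1.572]
ft_force: [0.3, 0.9, -1.1]
opening: 0.63
```

```bash
python3 - <<'E'
from h import *
go(*place(20,-67,150,-np.pi/2,-15))
E
```

```text
row [0.6574, -0.2051, 0.0989, -0.1637, 0.0148, -0.103] rows>= 5.0 t 7.8
```

Request:
send_rows(moves=[[[0.12,-0.035,0.01,-0.04,0.003,-0.02],[0.24,-0.07,0.02,-0.08,0.007,-0.05],[0.36,-0.11,0.04,-0.12,0.011,-0.08],[0.48,-0.15,0.06,-0.1637,0.015,-0.1],[0.6,-0.19,0.08,-0.1637,0.015,-0.103],[0.6574,-0.2051,0.099,-0.1637,0.0148,-0.103],[0.6574,-0.2051,0.099,-0.1637,0.0148,-0.103],[0.6574,-0.2051,0.099,-0.1637,0.0148,-0.103]]])

```text
t: 8.47
eef_pos: [635.2, -287.5, 148.7]
tcp_rot: [2.879, 0.002, -1.41]
ft_force: [-0.4, -0.2, -1.7]
opening: 0.627
```

```bash
python3 - <<'E'
from h import *
s=state()[0];print(s["joints"].round(3),s["opening"])
go(*place(20,-67,90,-np.pi/2,-15),90)
go(*place(20,-67,67,-np.pi/2,-15),67)
r=cam("wrist","w5")
# overlay: cartons placed model and held carton per TCP
c=env.state()["eef_pos"]
im=r["image"][:,:,::-1].copy()
def L(pts,col):
    q=proj(r,W(PAL,pts)).astype(int);cv2.polylines(im,[q.reshape(-1,1,2)],True,col,1)
bx=lambda x0,x1,y0,y1,z:[[x0,y0,z],[x1,y0,z],[x1,y1,z],[x0,y1,z]]
L(bx(-95,35,35,95,70),(0,0,255));L(bx(35,95,-35,95,70),(0,0,255));L([[97,-97.5,35],[-97,-97.5,35]],(255,0,0))
pl=(np.array([*c[:2],0])-[PAL[0],PAL[1],0])@R.from_euler('z',PAL[2]).as_matrix();print(pl)
x,y=pl[0]+10,pl[1];L(bx(x-65,x+65,y-30,y+30,c[2]-24+35),(0,255,0));L(bx(x-65,x+65,y-30,y+30,c[2]-24),(255,255,0))
cv2.imwrite("pics/w5o.png",im)
E
```

```text
[-0.463  0.757  1.271 -0.156  1.333  1.   ] 0.6266273789847331
90 row [0.0075, -0.0535, 0.1882, 0.0008, 0.0011, -0.0003] rows>= 1.4 t 8.47
67 row [0.0077, -0.0734, 0.2622, 0.0008, 0.0011, -0.0003] rows>= 2.0 t 8.47
[ 19.45664464 -63.87840806   0.        ]
```

View pics/w5o.png

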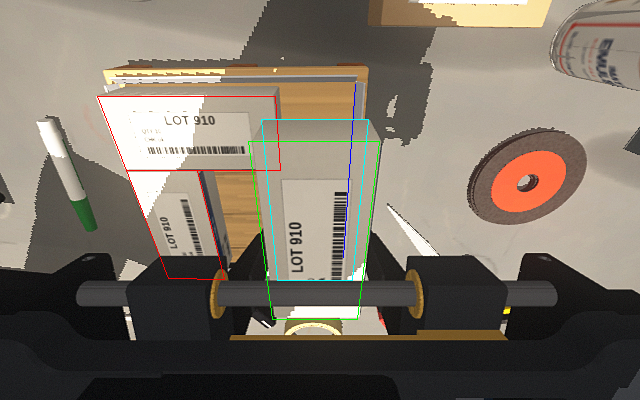

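Request:
send_rows(moves=[[[0.008,-0.015,0.05,0,0,0],[0.008,-0.03,0.1,0,0,0],[0.008,-0.045,0.155,0,0,0],[0.008,-0.06,0.21,0.001,0.001,0],[0.008,-0.073,0.262,0.001,0.001,0],[0.008,-0.073,0.262,0.001,0.001,0],[0.008,-0.073,0.262,0.001,0.001,0]]])

```text
t: 9.1
eef_pos: [636.8, -287.8, 69.3]
tcp_rot: [2.881, -0.001, -1.407]
ft_force: [-0.1, -1.6, -1.6]
opening: 0.633
```

```bash
python3 - <<'E'
from h import *
print(env.state()["ft_force"])
go(*place(20.5,-66,62,-np.pi/2,-15),62)
go(*place(20.5,-66,58,-np.pi/2,-15),58)
E
```

```text
[-0.06982213 -1.59316662 -1.59098829]
62 row [0.002, -0.0057, 0.0237, -0.0008, -0.0008, 0.0012] rows>= 0.2 t 9.1
58 row [0.002, -0.0091, 0.0366, -0.0008, -0.0008, 0.0012] rows>= 0.3 t 9.1
```

Request:
send_rows(moves=[[[0.001,-0.003,0.012,0,0,0],[0.002,-0.006,0.024,0,0,0],[0.002,-0.006,0.024,0,0,0]]])

```text
t: 9.35
eef_pos: [636.8, -289.5, 62.0]
tcp_rot: [2.882, -0.002, -1.408]
ft_force: [-1.0, -0.0, -1.7]
opening: 0.63
```

Request:
send_rows(moves=[[[0,-0.001,0.005,0,0,0],[0,-0.003,0.012,0,0,0],[0,-0.003,0.012,0,0,0]]])

```text
t: 9.6
eef_pos: [637.0, -289.6, 59.0]
tcp_rot: [2.882, -0.002, -1.407]
ft_force: [0.0, 1.8, 3.6]
opening: 0.632
```

```bash
python3 - <<'E'
from h import *
print(env.state()["ft_force"],env.state()["moment"])
go(*place(20.5,-66,58,-np.pi/2,-15),58)
go(*place(20.5,-66,56,-np.pi/2,-15),56)
E
```

```text
[0.02883536 1.79149106 3.57805176] [0.294447   0.26837392 0.18527367]
58 row [-0.004, -0.0005, 0.0034, -0.0017, -0.0014, 0.0005] rows>= 0.0 t 9.6
56 row [-0.004, -0.0022, 0.0098, -0.0017, -0.0014, 0.0005] rows>= 0.1 t 9.6
```

Request:
send_rows(moves=[[[0,-0.001,0.004,0,0,0],[0,-0.001,0.004,0,0,0]]])

```text
t: 9.77
eef_pos: [637.1, -289.6, 58.9]
tcp_rot: [2.883, -0.002, -1.407]
ft_force: [-2.2, 3.2, 12.4]
opening: 0.63
```

Request:
send_rows(moves=[[[0,0,0,0,0,0],[0,0,0,0,0,0],[0,0,0,0,0,0],[0,0,0,0,0,0]]], grip=-0.6)

```text
t: 10.1
eef_pos: [636.7, -289.6, 56.7]
tcp_rot: [2.882, -0.001, -1.408]
ft_force: [0.3, -0.4, 0.3]
opening: 0.79
```

Request:
send_rows(moves=[[[0,0.018,-0.068,0,0,0],[0,0.053,-0.2,0,0,0],[0,0.106,-0.4,0,0,0],[0,0.106,-0.4,0,0,0],[0,0.106,-0.4,0,0,0]]])

```text
t: 10.52
eef_pos: [638.3, -290.2, 186.7]
tcp_rot: [2.889, -0.006, -1.408]
ft_force: [-0.3, -0.8, -0.4]
opening: 0.799
```

```bash
python3 - <<'E'
from h import *
s=state()[0]
P,Rm=rackpose("L",10,92)
go((P+s["eef_pos"])/2+[-20,0,50],Rdown(-np.pi/2))
r=cam("wrist");
im=r["image"][:,:,::-1].copy()
def L(pts,col):
    q=proj(r,W(PAL,pts)).astype(int);cv2.polylines(im,[q.reshape(-1,1,2)],True,col,1)
bx=lambda x0,x1,y0,y1,z:[[x0,y0,z],[x1,y0,z],[x1,y1,z],[x0,y1,z]]
L(bx(-95,35,35,95,70),(0,0,255));L(bx(35,95,-35,95,70),(0,0,255));L(bx(-35,95,-95,-35,70),(0,255,0))
cv2.imwrite("pics/w6o.png",cv2.resize(im[60:330,60:440],None,fx=2,fy=2))
E
```

```text
row [-0.8506, 0.1139, -0.0625, 0.1604, -0.0172, 0.1027] rows>= 6.2 t 10.52
```

View pics/w6o.png

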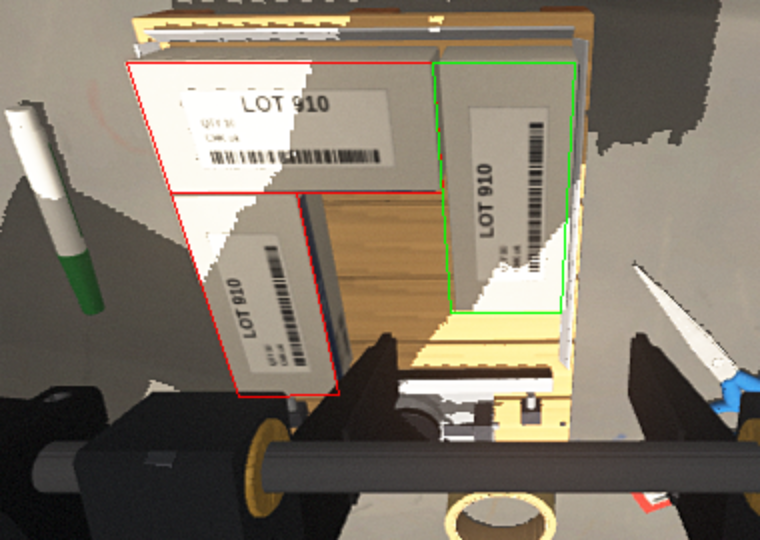

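Right carton sits exactly on the target outline. On to the left-lane carton.

Request:
send_rows(moves=[[[-0.13,0.02,-0.06,0.03,0,0.02],[-0.26,0.04,-0.07,0.06,0,0.04],[-0.39,0.055,-0.07,0.1,-0.01,0.07],[-0.52,0.07,-0.07,0.13,-0.017,0.1],[-0.65,0.09,-0.065,0.16,-0.017,0.103],[-0.78,0.105,-0.063,0.16,-0.017,0.103],[-0.85,0.114,-0.063,0.16,-0.017,0.103],[-0.85,0.114,-0.063,0.16,-0.017,0.103]]], grip=-1)

```text
t: 11.23
eef_pos: [565.7, -38.8, 207.0]
tcp_rot: [3.131, 0.004, -1.568]
ft_force: [0.1, 0.5, -0.2]
opening: 1.001
```

```bash
python3 - <<'E'
from h import *
print(state()[0]["opening"]);go(*rackpose("L",10,92))
E
```

```text
1.0008353959371947
 row [-0.8102, 0.0831, 0.2382, 0.1732, 0.0026, -0.0016] rows>= 6.1 t 11.23
```

Request:
send_rows(moves=[[[-0.13,0.01,0.0,0.03,0,0],[-0.26,0.03,0.0,0.06,0,0],[-0.39,0.04,0.02,0.09,0,0],[-0.52,0.055,0.05,0.13,0,0],[-0.65,0.07,0.1,0.173,0.002,0],[-0.75,0.08,0.17,0.173,0.003,-0.002],[-0.81,0.083,0.238,0.173,0.003,-0.002],[-0.81,0.083,0.238,0.173,0.003,-0.002],[-0.81,0.083,0.238,0.173,0.003,-0.002]]])

```text
t: 11.98
eef_pos: [541.8, 201.0, 135.6]
tcp_rot: [-2.881, -0.003, -1.567]
ft_force: [-0.5, -0.7, 0.7]
opening: 0.996
```

```bash
python3 - <<'E'
from h import *
print(state()[0]["joints"].round(3));go(*rackpose("L",10,92));go(*rackpose("L",10,24))
E
```

```text
[ 0.274  0.465  1.93  -0.149  0.501  1.962]
 row [-0.0118, 0.0064, -0.006, 0.0009, -0.0019, -0.0001] rows>= 0.1 t 11.98
 row [-0.0125, -0.0526, 0.2128, 0.0009, -0.0019, -0.0001] rows>= 1.6 t 11.98
```

Request:
send_rows(moves=[[[-0.009,-0.009,0.05,0,0,0],[-0.009,-0.024,0.105,0,0,0],[-0.009,-0.039,0.16,0,0,0],[-0.009,-0.053,0.213,0,0,0],[-0.009,-0.053,0.213,0,0,0]]])

```text
t: 12.4
eef_pos: [575.3, 201.6, 78.1]
tcp_rot: [-2.88, -0.002, -1.571]
ft_force: [-0.1, -0.3, 0.2]
opening: 1.001
```

Request:
send_rows(moves=[[[0,0,0,0,0,0],[0,0,0,0,0,0],[0,0,0,0,0,0],[0,0,0,0,0,0],[0,0,0,0,0,0],[0,0,0,0,0,0]]], grip=1)

```text
t: 12.9
eef_pos: [574.3, 203.8, 80.4]
tcp_rot: [-2.877, -0.001, -1.569]
ft_force: [-2.4, 5.6, -0.4]
opening: 0.637
```

```bash
python3 - <<'E'
from h import *
s=state()[0];print(s["opening"],s["ft_force"]);go(*rackpose("L",10,24))
E
```

```text
0.6366069318248521 [-2.4244586   5.58755943 -0.36155699]
 row [-0.0028, 0.0049, 0.0072, -0.0019, -0.0011, -0.0012] rows>= 0.1 t 12.9
```

```bash
python3 - <<'E'
from h import *
p=np.load("rackp.npy");s,T=state()
q=(T[:3,3]-[p[0],p[1],0])@R.from_euler('z',p[2]).as_matrix()
d=q-[0,0,55];ss=d[0]*c3+d[2]*s3;h=-d[0]*s3+d[2]*c3
print("off",ss-p[3],"h",h)
E
```

```text
off 11.981534179998494 h 25.71051680227869
```

Request:
send_rows(moves=[[[0,0.016,-0.058,0,0,0],[0,0.035,-0.13,0,0,0],[0,0.056,-0.21,0,0,0],[0,0.078,-0.29,0,0,0],[0,0.09,-0.33,0,0,0],[0,0.09,-0.33,0,0,0]]])

```text
t: 13.4
eef_pos: [522.0, 204.0, 170.6]
tcp_rot: [-2.875, -0.001, -1.568]
ft_force: [0.4, 1.1, -1.5]
opening: 0.629
```

```bash
python3 - <<'E'
from h import *
s=state()[0];print(s["opening"],s["joints"].round(2))
go([560,0,220],Rdown(-np.pi/2))
E
```

```text
0.6291194386608222 [ 0.29  0.39  1.94 -0.14  0.56  1.97]
 row [0.6805, -0.1638, -0.1256, -0.1698, -0.0002, 0.0018] rows>= 5.1 t 13.4
```

Request:
send_rows(moves=[[[0.1,-0.03,-0.1,-0.03,0,0],[0.2,-0.06,-0.126,-0.07,0,0],[0.32,-0.09,-0.126,-0.11,0,0],[0.44,-0.12,-0.126,-0.15,0,0],[0.56,-0.145,-0.126,-0.17,0,0],[0.68,-0.164,-0.126,-0.17,0,0],[0.68,-0.164,-0.126,-0.17,0,0]]])

```text
t: 13.98
eef_pos: [562.0, -5.8, 216.5]
tcp_rot: [3.138, -0.003, -1.573]
ft_force: [-1.2, 0.2, -1.5]
opening: 0.629
```

```bash
python3 - <<'E'
from h import *
s=state()[0];print(s["opening"],s["joints"].round(2))
P,Rm=place(-66,-18,160,0,-15);print(P);go(P,Rm)
E
```

```text
0.6293935517522361 [-0.13  0.41  1.72 -0.    1.02  1.45]
[ 543.56742174 -255.00961463  160.        ]
 row [0.8304, 0.0589, 0.1909, -0.1191, 0.1454, -1.0973] rows>= 14.0 t 13.98
```

Request:
send_rows(moves=[[[0.1,0.01,0,0,0,-0.075],[0.2,0.02,0,0,0,-0.15],[0.3,0.03,0.02,0,0,-0.225],[0.4,0.035,0.03,0,0,-0.3],[0.5,0.04,0.05,0,0,-0.375],[0.6,0.05,0.07,0,0,-0.45],[0.7,0.055,0.09,0,0,-0.525],[0.8,0.059,0.1,0,0,-0.6],[0.83,0.059,0.1,0,0,-0.6]]])

```text
t: 14.73
eef_pos: [542.7, -252.8, 186.1]
tcp_rot: [3.137, 0.003, -0.621]
ft_force: [-0.1, -0.2, -1.4]
opening: 0.631
```

```bash
python3 - <<'E'
from h import *
s=state()[0];print(s["opening"],s["joints"].round(2))
P,Rm=place(-66,-18,150,0,-15);go(P,Rm)
E
```

```text
0.6306285926390205 [-0.54  0.49  1.66 -0.    0.99  0.08]
 row [0.0071, 0.0037, 0.1204, -0.1564, 0.0683, -0.4948] rows>= 6.6 t 14.73
```

Request:
send_rows(moves=[[[0.001,0,0.01,-0.024,0.01,-0.075],[0.002,0,0.03,-0.047,0.02,-0.15],[0.003,0.001,0.05,-0.07,0.03,-0.225],[0.004,0.002,0.07,-0.095,0.04,-0.3],[0.005,0.003,0.09,-0.12,0.05,-0.375],[0.006,0.003,0.11,-0.14,0.06,-0.45],[0.007,0.004,0.12,-0.156,0.068,-0.495],[0.007,0.004,0.12,-0.156,0.068,-0.495],[0.007,0.004,0.12,-0.156,0.068,-0.495]]])

```text
t: 15.48
eef_pos: [544.1, -251.0, 151.6]
tcp_rot: [2.882, -0.001, 0.154]
ft_force: [0.3, 0.5, -1.8]
opening: 0.63
```

```bash
python3 - <<'E'
from h import *
s=state()[0];print(s["opening"],s["joints"].round(3))
for z in(110,80,70): go(*place(-66.5,-18.5,z,0,-15),z)
r=cam("wrist");c=s["eef_pos"];im=r["image"][:,:,::-1].copy()
def L(pts,col):
    q=proj(r,W(PAL,pts)).astype(int);cv2.polylines(im,[q.reshape(-1,1,2)],True,col,1)
bx=lambda x0,x1,y0,y1,z:[[x0,y0,z],[x1,y0,z],[x1,y1,z],[x0,y1,z]]
L(bx(-95,35,35,95,70),(0,0,255));L(bx(35,95,-35,95,70),(0,0,255));L(bx(-35,95,-95,-35,70),(255,0,255))
pl=(np.array([*c[:2],0])-[PAL[0],PAL[1],0])@R.from_euler('z',PAL[2]).as_matrix();print(pl)
x,y=pl[0],pl[1]-12;b=c[2]-25.7;L(bx(x-30,x+30,y-65,y+65,b+35),(0,255,0));L(bx(x-30,x+30,y-65,y+65,b),(255,255,0))
cv2.imwrite("pics/w7o.png",im)
E
```

```text
0.6298003719426954 [-0.449  0.5    1.796 -0.325  0.721 -0.371]
110 row [-0.0056, -0.0215, 0.1379, -0.0011, 0.0005, -0.0055] rows>= 1.0 t 15.48
80 row [-0.0057, -0.0472, 0.2346, -0.0011, 0.0005, -0.0055] rows>= 1.7 t 15.48
70 row [-0.0058, -0.0558, 0.2668, -0.0011, 0.0005, -0.0055] rows>= 2.0 t 15.48
[-64.84510071 -14.115237     0.        ]
```

View pics/w7o.png

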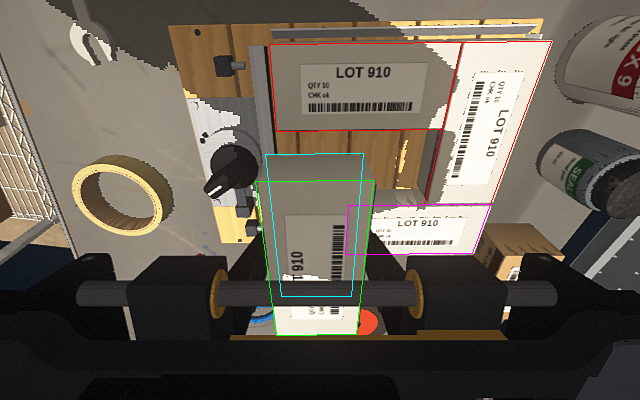

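Request:
send_rows(moves=[[[-0.006,-0.012,0.05,0,0,-0.005],[-0.006,-0.023,0.1,0,0,-0.005],[-0.006,-0.034,0.155,-0.001,0,-0.005],[-0.006,-0.045,0.21,-0.001,0,-0.005],[-0.006,-0.0545,0.267,-0.001,0,-0.005],[-0.006,-0.0545,0.267,-0.001,0,-0.005],[-0.006,-0.0545,0.267,-0.001,0,-0.005]]])

```text
t: 16.12
eef_pos: [543.4, -257.0, 70.5]
tcp_rot: [2.879, -0.0, 0.161]
ft_force: [-1.0, -0.3, -1.3]
opening: 0.63
```

```bash
python3 - <<'E'
from h import *
print(env.state()["ft_force"])
for z in(66,61): go(*place(-66.5,-19,z,0,-15),z)
E
```

```text
[-0.96567448 -0.32676649 -1.30373192]
66 row [-0.0, -0.0071, 0.0137, 0.0006, 0.0001, -0.0007] rows>= 0.1 t 16.12
61 row [-0.0, -0.0114, 0.0298, 0.0006, 0.0001, -0.0007] rows>= 0.2 t 16.12
```

Request:
send_rows(moves=[[[0,-0.007,0.0137,0,0,0],[0,-0.011,0.028,0,0,0],[0,-0.011,0.028,0,0,0]]])

```text
t: 16.37
eef_pos: [543.6, -256.6, 64.6]
tcp_rot: [2.875, -0.002, 0.162]
ft_force: [-8.1, 1.9, 24.7]
opening: 0.631
```

Request:
send_rows(moves=[[[0,-0.001,0.004,0,0,0],[0,-0.001,0.004,0,0,0]]])

```text
t: 16.53
eef_pos: [543.6, -256.6, 64.2]
tcp_rot: [2.875, -0.002, 0.162]
ft_force: [-10.1, 4.4, 34.6]
opening: 0.628
```

```bash
python3 - <<'E'
from h import *
print(env.state()["ft_force"],env.state()["moment"])
for z in(60,58): go(*place(-66.5,-19,z,0,-15),z)
E
```

```text
[-10.0603638    4.39680694  34.55152953] [-0.71843004  1.64790162 -0.42247127]
60 row [-0.0008, -0.0056, 0.013, 0.0031, -0.0014, -0.0003] rows>= 0.1 t 16.53
58 row [-0.0009, -0.0073, 0.0194, 0.0031, -0.0014, -0.0003] rows>= 0.1 t 16.53
```

Contact came about 3.5 mm higher than expected, at 35 N. I'll look before going on, with wrist and side views in one mosaic.

```bash
python3 - <<'E'
from h import *
r=cam("wrist");sd=cam("side");s=state()[0];c=s["eef_pos"];print(c)
im=r["image"][:,:,::-1].copy()
w=cv2.resize(im[90:320,180:480],(780,598))[:, :]
a=cv2.resize(im[120:300,190:430],None,fx=2.2,fy=2.2,interpolation=cv2.INTER_CUBIC)
b=cv2.resize(sd["image"][180:300,270:420,::-1],(270,216),interpolation=cv2.INTER_CUBIC)
M=np.zeros((600,800,3),np.uint8);M[:a.shape[0],:a.shape[1]]=a;M[:216,530:800]=b
k=2.2;q=lambda P:((proj(r,W(PAL,P))-[190,120])*k).astype(int).reshape(-1,1,2)
M2=M[:396,:528].copy()
bx=lambda x0,x1,y0,y1,z:[[x0,y0,z],[x1,y0,z],[x1,y1,z],[x0,y1,z]]
for P,col in((bx(-35,95,-95,-35,70),(255,0,255)),(bx(-95,35,35,95,70),(0,0,255)),(bx(-95,-35,-95,35,70),(0,255,0)),([[-104,-97,45],[-104,97,45]],(255,255,0))):
    cv2.polylines(M2,[q(P)],True,col,1)
# lower: overlay version shrunk
o=cv2.resize(M2,(270,203));M[216:419,530:800]=o
sc=cam("scene")["image"][130:260,300:400,::-1];M[420:600,0:1]=0
f=cv2.resize(im,(288,180));M[420:600,:288]=f
cv2.imwrite("pics/m1.png",M)
E
```

```text
[ 543.57591689 -256.5910683    64.20511315]
```

View pics/m1.png

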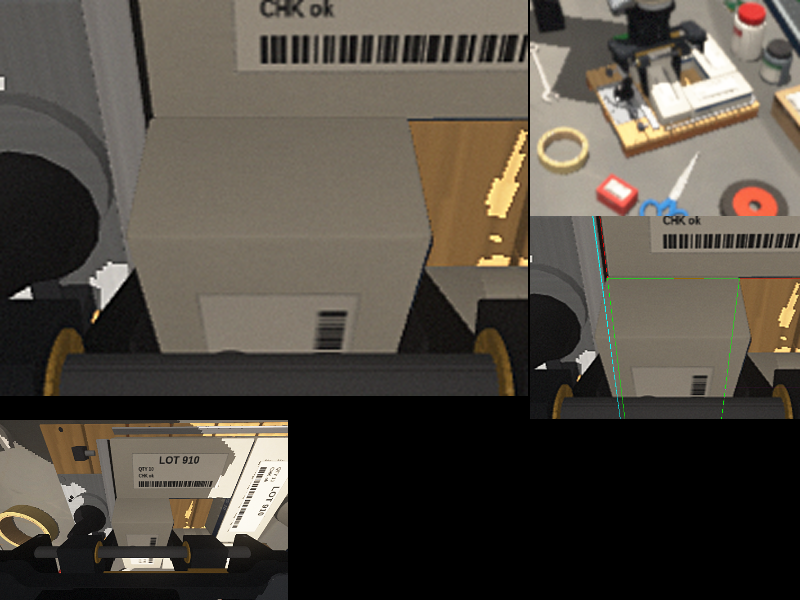

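```bash
python3 - <<'E'
from h import *
r=cam("wrist");s,T=state();print(s["eef_pos"],r["T"][:3,3])
Q=[[-96,34,73.5],[-36,34,73.5],[-96,34,38.5],[-36,34,38.5],[-95,35,70],[35,35,70]]
print(((proj(r,W(PAL,Q))-[190,120])*2.2).round())
# back-project observed end-face corners onto planes
px=np.array([[128,240],[433,237],[150,118],[408,119]])/2.2+[190,120]
for z in(70,85,95,105,110):
    w=onplane(r,px,z)-[PAL[0],PAL[1],0];w=w@R.from_euler('z',PAL[2]).as_matrix();print(z,w[:,:2].round(1).tolist())
E
```

```text
[ 543.54459532 -256.58670269   64.14283897] [ 524.31915614 -136.70800914  199.33519949]
[[145. 133.]
 [407. 133.]
 [168.  73.]
 [385.  73.]
 [152. 122.]
 [709. 122.]]
70 [[-105.0, 0.3], [-25.0, 1.2], [-95.3, 36.0], [-35.4, 35.8]]
85 [[-100.4, 12.0], [-29.8, 12.9], [-91.9, 43.7], [-39.0, 43.5]]
95 [[-97.4, 19.9], [-32.9, 20.7], [-89.6, 48.8], [-41.3, 48.6]]
105 [[-94.4, 27.8], [-36.1, 28.5], [-87.4, 53.9], [-43.7, 53.7]]
110 [[-92.9, 31.7], [-37.7, 32.4], [-86.2, 56.4], [-44.9, 56.2]]
```

The picture shows what happened. The held carton's +y end caught on the left carton's top edge, so the carton pivoted about 15° and slid up in the jaws. Its right end is already down on the deck. I'll release it, then regrip it squarely.

Request:
send_rows(moves=[[[0,0.002,-0.008,0,0,0],[0,0.002,-0.008,0,0,0],[0,0.002,-0.008,0,0,0],[0,0.002,-0.008,0,0,0],[0,0.002,-0.008,0,0,0]]], grip=-0.5)

```text
t: 17.15
eef_pos: [542.9, -255.7, 62.7]
tcp_rot: [2.879, 0.001, 0.164]
ft_force: [0.1, -0.2, 0.3]
opening: 0.752
```

Request:
send_rows(moves=[[[0,0.02,-0.1,0,0,0],[0,0.05,-0.22,0,0,0],[0,0.08,-0.34,0,0,0],[0,0.11,-0.42,0,0,0],[0,0.11,-0.42,0,0,0],[0,0.11,-0.42,0,0,0]]])

```text
t: 17.65
eef_pos: [543.2, -254.9, 194.3]
tcp_rot: [2.877, -0.002, 0.164]
ft_force: [0.5, -0.2, 0.2]
opening: 0.751
```

```bash
python3 - <<'E'
from h import *
s=state()[0];print(s["t"],s["opening"],s["eef_pos"],s["ft_force"])
P,Rm=place(-65,20,190,0,0);go(P,Rm)
E
```

```text
17.65 0.7506748042551216 [ 543.1614932  -254.91801767  194.34624811] [ 0.51929212 -0.15083055  0.24546503]
 row [0.0048, -0.1255, -0.019, 0.1684, -0.0012, 0.001] rows>= 2.1 t 17.65
```

Request:
send_rows(moves=[[[0.005,0.03,-0.11,0.08,0,0],[0.005,0.03,-0.11,0.168,-0.001,0.001],[0.005,0.03,-0.11,0.168,-0.001,0.001],[0.005,0.03,-0.11,0.168,-0.001,0.001],[0.005,0.03,-0.11,0.168,-0.001,0.001]]])

```text
t: 18.07
eef_pos: [543.4, -254.6, 225.3]
tcp_rot: [-3.142, 0.005, 0.161]
ft_force: [-0.1, -0.3, 0.2]
opening: 0.752
```

```bash
python3 - <<'E'
from h import *
import pickle
s=state()[0];print(s["eef_pos"],s["tcp_rot"])
r=cam("wrist","w8");pickle.dump(r,open("near.pkl","wb"))
for d in env.outline_of("wrist","carton_1"):
    m=d["region"].astype(np.uint8);c=max(cv2.findContours(m,0,2)[0],key=cv2.contourArea)
    a=cv2.approxPolyDP(c,4,True)[:,0]
    print(np.round(d["xy"]),round(d["confidence"],2),m.sum(),a.tolist())
Q=[[-95,-95,70],[-35,-95,70],[-35,35,70],[-95,35,70]]
print(proj(r,W(PAL,Q)).round().tolist())
a=np.radians(15);f=lambda y,h:(36-(36-y)*0+0,0)
# tilted: bottom +y edge (36,70)
t=lambda s,h:[36-s*np.cos(a)-h*np.sin(a),70-s*np.sin(a)+h*np.cos(a)]
print(proj(r,W(PAL,[[x,*t(s_,35)] for s_ in(0,130) for x in(-96,-36)])).round().tolist())
E
```

```text
[ 543.41440402 -254.56833722  225.25897461] [-3.14156476  0.00530057  0.16110294]
[401. 223.] 0.77 5214 [[345, 197], [345, 249], [370, 249], [375, 226], [399, 249], [449, 246], [453, 202]]
[317. 192.] 0.7 5833 [[291, 140], [293, 246], [338, 248], [347, 163], [344, 142]]
[279. 160.] 0.35 1785 [[276, 87], [280, 234], [290, 239], [286, 91]]
[272. 153.] 0.24 14231 [[468, 73], [223, 75], [238, 242], [258, 226], [264, 244], [292, 243], [286, 164], [291, 137], [289, 82], [467, 80]]
[[293.0, 248.0], [342.0, 248.0], [345.0, 141.0], [290.0, 141.0]]
[[286.0, 152.0], [347.0, 152.0], [292.0, 251.0], [341.0, 251.0]]
```

```bash
python3 - <<'E'
import pickle,numpy as np
r=pickle.load(open("near.pkl","rb"));g=r["image"].mean(2)
print(g[125:180,300:336].mean(1).round().astype(int).tolist())
for v in(145,150,155,165,180,200):print(v,g[v,276:356].round().astype(int).tolist())
E
```

```text
[99, 93, 139, 143, 128, 125, 127, 126, 126, 126, 126, 125, 127, 127, 122, 100, 102, 104, 105, 106, 107, 108, 110, 111, 112, 113, 114, 130, 126, 125, 125, 125, 125, 125, 124, 125, 125, 124, 124, 124, 124, 124, 124, 124, 118, 126, 139, 138, 137, 138, 137, 124, 118, 127, 130]
145 [104, 131, 126, 132, 136, 132, 131, 130, 133, 131, 71, 29, 71, 111, 104, 104, 104, 103, 105, 106, 105, 103, 105, 106, 104, 105, 104, 105, 104, 104, 109, 107, 106, 106, 108, 107, 106, 106, 108, 107, 107, 108, 106, 105, 108, 106, 110, 106, 109, 110, 111, 108, 108, 110, 109, 111, 109, 111, 111, 108, 112, 111, 113, 115, 113, 110, 117, 113, 113, 110, 113, 108, 109, 114, 117, 114, 114, 117, 117, 114]
150 [100, 126, 126, 130, 134, 134, 129, 128, 129, 137, 110, 34, 113, 110, 109, 109, 108, 108, 107, 108, 107, 110, 108, 109, 110, 110, 110, 110, 110, 111, 110, 112, 110, 113, 110, 113, 108, 114, 113, 111, 114, 113, 112, 110, 112, 113, 118, 112, 112, 112, 116, 112, 116, 115, 114, 115, 116, 115, 114, 116, 115, 118, 116, 120, 117, 118, 117, 119, 117, 120, 113, 108, 106, 110, 116, 116, 114, 116, 116, 118]
155 [103, 115, 126, 
[... 862 characters left out ...]
 121, 120, 119, 121, 122, 124, 120, 115, 117, 140, 137, 137, 137, 138, 140, 138, 140, 139, 139, 137, 140, 141, 138, 139, 140, 140, 142, 140, 141, 139, 140, 139, 138, 130, 104, 86, 92, 90, 90, 100, 140, 125, 123, 124, 121, 122, 122, 125, 124, 125, 128, 125, 123, 91, 103, 111, 111, 108, 110, 109, 109, 112, 112, 108]
200 [96, 98, 99, 107, 126, 127, 130, 126, 127, 126, 126, 134, 109, 23, 72, 129, 120, 119, 119, 120, 121, 119, 119, 119, 118, 121, 147, 135, 107, 75, 69, 79, 101, 137, 143, 143, 139, 137, 139, 141, 141, 138, 141, 139, 140, 140, 140, 139, 138, 128, 113, 106, 112, 110, 115, 131, 132, 122, 123, 121, 121, 121, 120, 125, 120, 122, 127, 120, 75, 98, 99, 97, 98, 94, 94, 99, 98, 97, 99, 96]
```

The carton still rests at a 15° tilt, with its +y lower edge on the left carton's top edge; image rows 140–152 match that model. I'll regrip it square to its own faces.

```bash
python3 - <<'E'
from h import *
a=np.radians(15)
for h in(80,24):
    go(*place(-66,36-55*np.cos(a)-h*np.sin(a),70-55*np.sin(a)+h*np.cos(a),0,15),h)
E
```

```text
80 row [-0.0, 0.0698, 0.3101, 0.1665, 0.0027, 0.0001] rows>= 2.3 t 18.17
24 row [0.0008, 0.0216, 0.4904, 0.1665, 0.0027, 0.0001] rows>= 3.5 t 18.17
```

Request:
send_rows(moves=[[[0,0.03,0.08,0.07,0,0],[0,0.06,0.18,0.14,0.002,0],[0,0.07,0.27,0.167,0.003,0],[0,0.07,0.31,0.167,0.003,0],[0,0.056,0.36,0.167,0.003,0],[0,0.043,0.41,0.167,0.003,0],[0.001,0.03,0.46,0.167,0.003,0],[0.001,0.022,0.49,0.167,0.003,0],[0.001,0.022,0.49,0.167,0.003,0],[0.001,0.022,0.49,0.167,0.003,0]]])

```text
t: 19.0
eef_pos: [545.6, -260.4, 80.9]
tcp_rot: [-2.88, -0.002, 0.163]
ft_force: [-0.1, 0.4, -1.3]
opening: 0.751
```

```bash
python3 - <<'E'
from h import *
a=np.radians(15);print(state()[0]["ft_force"])
h=24;go(*place(-66,36-55*np.cos(a)-h*np.sin(a),70-55*np.sin(a)+h*np.cos(a),0,15),h)
E
```

```text
[-0.08892835  0.42225537 -1.26874932]
24 row [-0.0037, 0.0007, 0.0066, -0.0002, -0.0014, 0.0009] rows>= 0.1 t 19.0
```

Request:
send_rows(moves=[[[0,0,0.003,0,0,0],[0,0,0.003,0,0,0],[0,0,0.003,0,0,0],[0,0,0.003,0,0,0],[0,0,0.003,0,0,0]]], grip=1)

```text
t: 19.42
eef_pos: [545.6, -261.0, 80.4]
tcp_rot: [-2.879, -0.004, 0.162]
ft_force: [0.3, 1.0, 6.4]
opening: 0.628
```

```bash
python3 - <<'E'
from h import *
s,T=state();print(s["opening"],s["ft_force"])
a=np.radians(15);q=(T[:3,3]-[PAL[0],PAL[1],0])@R.from_euler('z',PAL[2]).as_matrix();print(q)
dy,dz=36-q[1],q[2]-70
print("s",dy*np.cos(a)-dz*np.sin(a),"h",dy*np.sin(a)+dz*np.cos(a))
go(*place(-66.5,-25,130,0,0))
E
```

```text
0.628099609288121 [0.25367116 0.98116958 6.42326255]
[-64.93381533 -24.27177865  80.409121  ]
s 55.523988833364704 h 25.653922996643104
 row [-0.0046, -0.0405, -0.1603, -0.167, -0.0024, 0.0001] rows>= 2.1 t 19.42
```

Request:
send_rows(moves=[[[-0.002,0,-0.05,0,0,0],[-0.005,-0.02,-0.11,-0.04,0,0],[-0.006,-0.04,-0.16,-0.1,0,0],[-0.006,-0.04,-0.16,-0.167,-0.002,0],[-0.006,-0.04,-0.16,-0.167,-0.002,0],[-0.006,-0.04,-0.16,-0.167,-0.002,0]]])

```text
t: 19.92
eef_pos: [543.6, -261.0, 129.4]
tcp_rot: [-3.139, 0.0, 0.164]
ft_force: [-0.5, 0.3, -0.4]
opening: 0.627
```

```bash
python3 - <<'E'
from h import *
s,T=state();print(s["opening"],s["ft_force"])
for z in(130,75):go(*place(-67,-22.3,z,0,0))
r=cam("wrist","w9");c=s["eef_pos"]
q=(T[:3,3]-[PAL[0],PAL[1],0])@R.from_euler('z',PAL[2]).as_matrix();print(q)
g=r["image"].mean(2);x,y,b=q[0],q[1]+55.5,q[2]-25.7
P=proj(r,W(PAL,[[x-30,y,b+35],[x+30,y,b+35],[x-30,y,b],[x+30,y,b],[x,35,70]]));print(P.round(1).tolist())
print([(i+100,int(v)) for i,v in enumerate(g[100:230,305:330].mean(1))][::1])
E
```

```text
0.6271895028588295 [-0.47171292  0.31774604 -0.44790234]
 row [-0.0001, -0.0053, -0.0019, -0.0016, 0.0002, 0.001] rows>= 0.0 t 19.92
 row [-0.0001, -0.0048, 0.1814, -0.0016, 0.0002, 0.001] rows>= 1.3 t 19.92
[-66.96220007 -23.88836439 129.42303107]
[[260.4, 163.4], [370.6, 163.6], [270.4, 154.6], [360.9, 154.8], [315.8, 144.3]]
[(100, 164), (101, 166), (102, 169), (103, 172), (104, 159), (105, 124), (106, 120), (107, 114), (108, 111), (109, 110), (110, 136), (111, 145), (112, 144), (113, 145), (114, 145), (115, 134), (116, 100), (117, 96), (118, 97), (119, 97), (120, 97), (121, 97), (122, 96), (123, 93), (124, 118), (125, 146), (126, 140), (127, 121), (128, 118), (129, 120), (130, 120), (131, 120), (132, 119), (133, 119), (134, 119), (135, 119), (136, 118), (137, 118), (138, 118), (139, 119), (140, 119), (141, 119), (142, 122), (143, 87), (144, 81), (145, 105), (146, 104), (147, 103), (148, 103), (149, 103), (150, 103), (151, 103), (152, 104), (153, 89), (154, 83), (155, 86), (156, 87), (157, 89), (158, 91), (159, 93), (160, 94), (161, 95), (162, 97), (163, 119), (164, 122), (165, 121), (166, 121), (167, 121), (168, 120), (169, 120), (170, 120), (171, 121), (172, 121), (173, 121), (174, 121), (175, 120), (176, 120), (177, 120), (178, 120), (179, 120), (180, 120), (181, 120), (182, 121), (183, 120), (184, 120), (185, 120), (186, 120), (187, 120), (188, 119), (189, 119), (190, 120), (191, 120), (192, 119), (193, 120), (194, 119), (195, 118), (196, 119), (197, 110), (198, 117), (199, 139), (200, 139), (201, 137), (202, 137), (203, 137), (204, 138), (205, 138), (206, 138), (207, 137), (208, 138), (209, 138), (210, 138), (211, 138), (212, 138), (213, 138), (214, 138), (215, 138), (216, 138), (217, 139), (218, 138), (219, 138), (220, 139), (221, 138), (222, 138), (223, 138), (224, 139), (225, 138), (226, 138), (227, 139), (228, 138), (229, 139)]
```

Request:
send_rows(moves=[[[0,-0.005,0,-0.0016,0,0.001],[0,-0.005,0,-0.0016,0,0.001],[0,-0.005,0.04,-0.0016,0,0.001],[0,-0.005,0.08,-0.0016,0,0.001],[0,-0.005,0.12,-0.0016,0,0.001],[0,-0.005,0.15,-0.0016,0,0.001],[0,-0.005,0.18,-0.0016,0,0.001],[0,-0.005,0.18,-0.0016,0,0.001],[0,-0.005,0.18,-0.0016,0,0.001]]])

```text
t: 20.72
eef_pos: [543.2, -260.5, 74.6]
tcp_rot: [3.141, 0.001, 0.16]
ft_force: [0.4, 0.0, -1.0]
opening: 0.63
```

```bash
cat > chk.py <<'E'
from h import *
s,T=state();print(s["opening"],s["ft_force"],s["moment"])
go(*place(-67,-22.3,61,0,0))
r=cam("wrist")
q=(T[:3,3]-[PAL[0],PAL[1],0])@R.from_euler('z',PAL[2]).as_matrix();print(q)
g=r["image"].mean(2);x,y,b=q[0],q[1]+55.5,q[2]-25.7
P=proj(r,W(PAL,[[x-30,y,b+35],[x+30,y,b+35],[x-30,y,b],[x+30,y,b],[x,36,70]]));print(P.round(1).tolist())
v=int(P[-1,1]);print(v-6,g[v-6:v+25,305:330].mean(1).astype(int).tolist())
E
python3 chk.py
```

```text
0.6304996657916693 [ 0.38176769  0.02588319 -1.03397803] [-0.00694937 -0.12811933  0.01580914]
 row [0.0008, -0.0036, 0.0455, 0.0006, 0.0006, -0.001] rows>= 0.3 t 20.72
[-67.22548434 -23.35911751  74.63700358]
[[260.0, 163.6], [370.3, 163.6], [270.1, 154.6], [360.7, 154.6], [315.3, 153.0]]
147 [99, 99, 100, 99, 101, 101, 83, 43, 73, 75, 75, 77, 78, 79, 80, 82, 101, 104, 104, 103, 103, 103, 102, 102, 103, 103, 103, 102, 103, 102, 102]
```

Request:
send_rows(moves=[[[0,-0.004,0.01,0,0,0],[0,-0.004,0.025,0,0,0],[0,-0.004,0.037,0,0,0],[0,-0.004,0.037,0,0,0]]])

```text
t: 21.1
eef_pos: [542.9, -259.1, 63.4]
tcp_rot: [3.14, 0.001, 0.161]
ft_force: [0.2, 0.3, -1.9]
opening: 0.625
```

```bash
python3 chk.py
```

```text
0.6250747756507885 [ 0.2120263   0.25997867 -1.86028287] [ 0.05291408 -0.11983146  0.03035775]
 row [0.0011, 0.0013, 0.008, 0.0008, 0.0006, -0.0009] rows>= 0.1 t 21.1
[-67.31460842 -21.91733356  63.3901688 ]
[[260.0, 163.6], [370.3, 163.6], [270.2, 154.6], [360.8, 154.6], [315.2, 158.4]]
152 [99, 99, 99, 99, 99, 100, 95, 32, 78, 82, 82, 103, 104, 103, 103, 102, 103, 103, 102, 103, 103, 103, 103, 103, 102, 102, 103, 103, 103, 102, 103]
```

Request:
send_rows(moves=[[[0,0,0.006,0,0,0],[0,0,0.01,0,0,0],[0,0,0.012,0,0,0]]])

```text
t: 21.4
eef_pos: [543.2, -259.3, 61.4]
tcp_rot: [3.139, -0.0, 0.16]
ft_force: [-5.4, 3.9, 17.0]
opening: 0.631
```

```bash
python3 chk.py
```

```text
0.631132980191566 [-5.35773392  3.9312462  16.97129332] [ 0.52596708  0.66813395 -0.04509821]
 row [0.0001, 0.0004, 0.0013, 0.0014, -0.0001, -0.001] rows>= 0.0 t 21.4
[-67.02697901 -22.16739219  61.38644916]
[[260.0, 163.7], [370.3, 163.6], [270.1, 154.6], [360.7, 154.5], [315.2, 158.6]]
152 [99, 99, 99, 98, 99, 100, 101, 38, 73, 81, 89, 105, 103, 103, 103, 103, 102, 102, 102, 103, 104, 103, 103, 103, 103, 102, 102, 103, 103, 103, 103]
```

Request:
send_rows(moves=[[[0,0,-0.006,0,0,0],[0,0,-0.006,0,0,0],[0,0,-0.006,0,0,0],[0,0,-0.006,0,0,0],[0,0,-0.006,0,0,0]]], grip=-0.5)

```text
t: 21.87
eef_pos: [543.2, -259.3, 62.1]
tcp_rot: [3.14, 0.0, 0.161]
ft_force: [-0.2, -0.1, -0.4]
opening: 0.748
```

Request:
send_rows(moves=[[[0,0,-0.1,0,0,0],[0,0,-0.22,0,0,0],[0,0,-0.34,0,0,0],[0,0,-0.46,0,0,0],[0,0,-0.53,0,0,0],[0,0,-0.53,0,0,0],[0,0,-0.53,0,0,0]]])

```text
t: 22.45
eef_pos: [543.3, -259.1, 222.1]
tcp_rot: [3.138, -0.001, 0.161]
ft_force: [-0.2, -1.0, -0.8]
opening: 0.748
```

```bash
python3 - <<'E'
from h import *
s,T=state();print(s["t"],s["eef_pos"],s["joints"].round(2))
r=cam("wrist","w10");g=r["image"].mean(2)
Q=[[-97,-95,70],[-37,-95,70],[-37,35,70],[-97,35,70],[-65,36,70],[-35,-35,70],[-35,-95,70]]
P=proj(r,W(PAL,Q));print(P.round(1).tolist())
for d in env.outline_of("wrist","carton_1"):
    m=d["region"].astype(np.uint8);c=max(cv2.findContours(m,0,2)[0],key=cv2.contourArea)
    print(np.round(d["xy"]),round(d["confidence"],2),cv2.approxPolyDP(c,3,True)[:,0].tolist())
v=int(P[4,1]);print(v-8,g[v-8:v+16,305:325].mean(1).astype(int).tolist())
print(g[int(P[2,1])+25,280:350].astype(int).tolist(),int(P[2,1])+25)
# knob: bar at angle .6 -> jaws perpendicular
for yw in(0.6+np.pi/2,0.6-np.pi/2): go(*place(-138.5,0,130,yw,0),yw)
E
```

```text
22.45 [ 543.31397858 -259.08657674  222.05138577] [-0.55  0.46  1.62 -0.    1.06 -0.71]
[[291.2, 245.4], [340.3, 245.3], [343.2, 136.7], [288.0, 136.7], [317.4, 135.7], [343.3, 198.3], [341.9, 245.3]]
[399. 220.] 0.97 [[343, 194], [342, 237], [346, 246], [369, 246], [375, 226], [397, 246], [450, 244], [456, 201], [451, 197], [406, 197], [399, 192]]
[317. 191.] 0.88 [[290, 138], [292, 243], [338, 245], [344, 140]]
127 [124, 124, 124, 124, 124, 124, 124, 126, 129, 70, 98, 132, 130, 129, 128, 128, 128, 128, 127, 128, 128, 127, 128, 128]
[133, 130, 130, 125, 130, 130, 67, 25, 69, 117, 118, 128, 125, 124, 123, 123, 124, 122, 120, 119, 120, 147, 147, 145, 142, 144, 147, 146, 146, 146, 145, 148, 144, 145, 147, 147, 148, 143, 148, 147, 147, 147, 146, 149, 152, 155, 154, 157, 156, 153, 154, 139, 127, 128, 129, 130, 135, 130, 132, 130, 134, 134, 127, 62, 107, 210, 212, 208, 104, 100] 161
2.1707963267948966 row [-0.2364, -0.0717, 0.3003, -0.0009, 0.001, -1.3829] rows>= 17.4 t 22.55
-0.9707963267948966 row [-0.2364, -0.0717, 0.3003, 0.0009, 0.0008, 0.6171] rows>= 7.8 t 22.55
```

The near carton lies flat, about 2 mm off the left carton. Next, the knob.

Request:
send_rows(moves=[[[-0.06,-0.02,0.03,0,0,0.075],[-0.12,-0.04,0.08,0,0,0.15],[-0.18,-0.06,0.12,0,0,0.225],[-0.236,-0.072,0.16,0,0,0.3],[-0.236,-0.072,0.2,0,0,0.375],[-0.236,-0.072,0.25,0,0,0.45],[-0.236,-0.072,0.3,0,0,0.525],[-0.236,-0.072,0.3,0,0,0.617],[-0.236,-0.072,0.3,0,0,0.617],[-0.236,-0.072,0.3,0,0,0.617]]], grip=0.1)

```text
t: 23.38
eef_pos: [469.5, -249.0, 130.2]
tcp_rot: [3.14, 0.001, -0.807]
ft_force: [0.2, -0.6, -0.1]
opening: 0.451
```

```bash
python3 - <<'E'
from h import *
s,T=state();print(s["t"],s["eef_pos"],s["joints"].round(2),s["opening"])
go(*place(-138.5,0,130,.6-np.pi/2,0))
go(*place(-138.5,0,75,.6-np.pi/2,0))
cam("wrist","w11")
E
```

```text
23.3833 [ 469.47157888 -248.96179934  130.18761888] [-0.61  0.48  1.89 -0.    0.78  0.2 ] 0.4510814444314755
 row [-0.0009, 0.0008, 0.0006, 0.001, 0.0004, 0.0014] rows>= 0.0 t 23.38
 row [-0.0008, 0.0005, 0.184, 0.001, 0.0004, 0.0014] rows>= 1.3 t 23.38
```

Request:
send_rows(moves=[[[0,0,0.05,0,0,0],[0,0,0.1,0,0,0],[0,0,0.15,0,0,0],[0,0,0.183,0,0,0],[0,0,0.183,0,0,0]]])

```text
t: 23.85
eef_pos: [469.2, -248.8, 74.8]
tcp_rot: [3.14, 0.001, -0.806]
ft_force: [-0.2, 0.8, -0.4]
opening: 0.452
```

Request:
send_rows(moves=[[[0,0,0,0,0,0],[0,0,0,0,0,0],[0,0,0,0,0,0],[0,0,0,0,0,0],[0,0,0,0,0,0]]], grip=1)

```text
t: 24.27
eef_pos: [470.0, -249.4, 76.9]
tcp_rot: [3.141, -0.002, -0.808]
ft_force: [0.3, 0.1, -0.1]
opening: 0.155
```

Request:
send_rows(moves=[[[0,0,0,0,0,0.065],[0,0,0,0,0,0.13],[0,0,0,0,0,0.195],[0,0,0,0,0,0.26],[0,0,0,0,0,0.325],[0,0,0,0,0,0.39],[0,0,0,0,0,0.455],[0,0,0,0,0,0.52],[0,0,0,0,0,0.585],[0,0,0,0,0,0.65],[0,0,0,0,0,0.7],[0,0,0,0,0,0.74]]])

```text
t: 25.27
eef_pos: [470.2, -249.5, 76.9]
tcp_rot: [-3.14, -0.002, -1.975]
ft_force: [0.5, -0.5, 2.1]
opening: 0.145
```

Request:
send_rows(moves=[[[0,0,0,0,0,0.02],[0,0,0,0,0,0.033],[0,0,0,0,0,0.033],[0,0,0,0,0,0.033]]])

```text
t: 25.6
eef_pos: [470.2, -249.5, 76.8]
tcp_rot: [-3.14, -0.002, -2.022]
ft_force: [0.4, -1.5, 5.9]
opening: 0.144
```

```bash
python3 - <<'E'
from h import *
s,T=state();print(s["t"],s["eef_pos"],s["tcp_rot"],s["opening"],s["ft_force"],s["moment"])
print("turned",-0.808-s["tcp_rot"][2],"q est",PAL[2]+.6-np.pi/2-s["tcp_rot"][2])
E
```

```text
25.6 [ 470.16463286 -249.46154674   76.81830747] [-3.13954282e+00 -1.77025534e-03 -2.02172749e+00] 0.1440968428931142 [ 0.3729371  -1.45545537  5.87854552] [ 0.1987769  -0.06554403  0.04365845]
turned 1.2137274929119217 q est 1.2129311661170252
```

Request:
send_rows(moves=[[[0,0,0,0,0,0.012],[0,0,0,0,0,0.025],[0,0,0,0,0,0.025],[0,0,0,0,0,0.025]]])

```text
t: 25.93
eef_pos: [470.2, -249.5, 76.8]
tcp_rot: [-3.139, -0.002, -2.06]
ft_force: [0.7, -0.3, 5.7]
opening: 0.149
```

```bash
python3 - <<'E'
from h import *
s,T=state();print(s["tcp_rot"],s["opening"],s["ft_force"],s["moment"])
E
```

```text
[-3.13941875e+00 -2.09104601e-03 -2.05950809e+00] 0.14914899444538693 [ 0.7460704  -0.33669132  5.70531455] [ 0.08061898 -0.14373417  0.63751311]
```

Moment about the axis jumped to 0.64 N·m: that's the stop. Unload, release, lift, and look.

Request:
send_rows(moves=[[[0,0,0,0,0,-0.025],[0,0,0,0,0,-0.025],[0,0,0,0,0,-0.025]]])

```text
t: 26.18
eef_pos: [470.2, -249.5, 76.8]
tcp_rot: [-3.139, -0.002, -2.021]
ft_force: [0.9, -0.4, 6.3]
opening: 0.149
```

Request:
send_rows(moves=[[[0,0,0,0,0,0],[0,0,0,0,0,0],[0,0,0,0,0,0],[0,0,0,0,0,0]]], grip=0.1)

```text
t: 26.52
eef_pos: [469.7, -249.2, 76.1]
tcp_rot: [-3.141, -0.002, -2.023]
ft_force: [0.5, -0.3, 0.0]
opening: 0.368
```

Request:
send_rows(moves=[[[0,0,-0.08,0,0,0],[0,0,-0.2,0,0,0],[0,0,-0.34,0,0,0],[0,0,-0.48,0,0,0],[0,0,-0.55,0,0,0],[0,0,-0.55,0,0,0]]])

```text
t: 27.02
eef_pos: [471.1, -249.8, 246.1]
tcp_rot: [-3.133, -0.003, -2.023]
ft_force: [-0.1, -0.4, -0.1]
opening: 0.452
```

```bash
python3 - <<'E'
from h import *
go([510,-267,243],Rdown(-1.571))
E
```

```text
row [-0.005, -0.1418, 0.0117, -0.005, -0.003, -0.2875] rows>= 3.6 t 27.02
```

Request:
send_rows(moves=[[[-0.005,-0.14,0.01,-0.005,0,-0.075],[-0.005,-0.14,0.01,-0.005,0,-0.15],[-0.005,-0.14,0.01,-0.005,0,-0.225],[-0.005,-0.14,0.01,-0.005,0,-0.2875],[-0.005,-0.14,0.01,-0.005,0,-0.2875],[-0.005,-0.14,0.01,-0.005,0,-0.2875]]])

```text
t: 27.52
eef_pos: [508.0, -265.8, 237.5]
tcp_rot: [3.133, 0.001, -1.574]
ft_force: [0.3, 0.3, -0.2]
opening: 0.452
```

```bash
python3 - <<'E'
from h import *
r=cam("wrist","fin");k=2.2
im=cv2.resize(r["image"][0:270,170:510,::-1],None,fx=k,fy=k,interpolation=cv2.INTER_CUBIC)
def L(pts,col):
    q=((proj(r,W(PAL,pts))-[170,0])*k).astype(int);cv2.polylines(im,[q.reshape(-1,1,2)],False,col,1)
L([[-97,-97,45],[-97,97,45]],(255,0,255))
d=np.array([np.cos(.6),-np.sin(.6),0])*22;o=np.array([-138.5,0,87]);L([o-d,o+d],(255,255,0))
for x0,x1,y0,y1 in((-95,-35,-95,35),(-35,95,-95,-35)): L([[x0,y0,70],[x1,y0,70],[x1,y1,70],[x0,y1,70],[x0,y0,70]],(0,0,255))
cv2.imwrite("pics/fin_o.png",im)
E
```

```text
(no output)
```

View pics/fin_o.png

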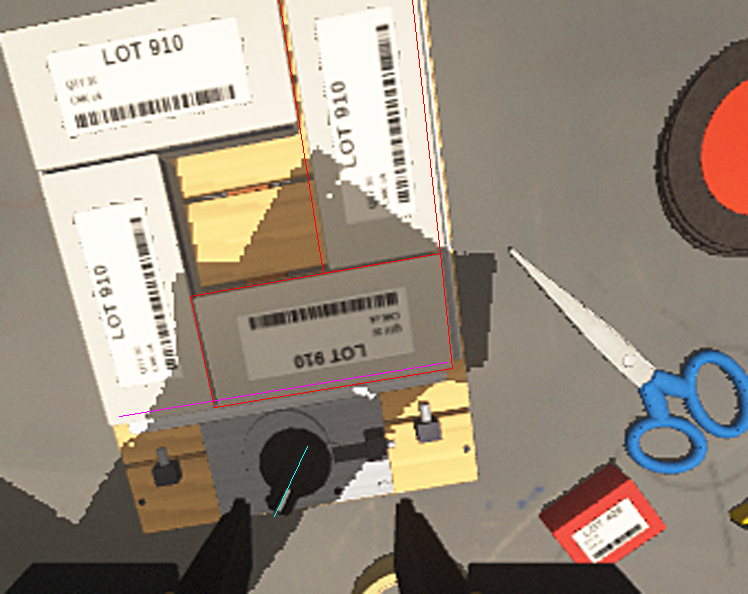

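The last picture shows a complete pinwheel around the square gap. The near carton is at (320,335), the right one at (365,130), the clamp bar lies at its clamped line, and the knob's white end at (280,500) points along the 1.2 rad direction. Handing in.

```bash
python3 -c "
from cell import env
print(env.state()['t'],env.job_done())"
```

```text
the job is handed in; nothing more can be done
27.5667 None
```

Both rack cartons are lying flat in the two empty places, the four form the pinwheel, and the knob is turned clockwise to the double-pip stop. I handed the job in at 27.6 s with the gripper clear of everything.

- **Near carton, first try failed:** on the way down its end caught the left carton's top edge, and it pivoted about 15° in the jaws. Contact force reached about 35 N at the wrist. I released it, regripped it square and placed it flat.
- **Clamp:** the knob turned about 1.2 rad, and the rise in twisting moment showed it had reached its stop. I backed off slightly before letting go.
- **Last picture:** both placed cartons match their target outlines to about 1–2 mm. The clamp bar lies at its clamped line, and the white end of the knob points in the expected direction.
- **Remaining gap:** before clamping there was about 2 mm between the near carton's end and the left carton's side; in the last picture I judged it about 1 mm by eye. I left it, as it is within the slack between the fences.
- **Not checked:** I did not check each of the other items on the bench at the end, but none was touched on purpose.

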